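Spread desiccant briquettes on the drying tray

ROBOT

A 6-joint arm with a two-finger parallel gripper is mounted at the origin on the work surface; the furniture and walls round the work are solid. World frame = base frame: x ahead of the robot, y to its left, z up, the work surface at z = 0. Lengths are in m, angles in rad, forces in N, time in s.
With the tool pointing down it reaches from about 0.275 to 1 m from the base axis. Payload 8.4 kg.
Tool frame: the origin (TCP) lies midway between the tips of the shut fingers; the grasp point (between the pads) lies 19 mm behind it; z points along the fingers, y is the line along which they close (so a half turn about z gives the same grasp; the last joint's range is limited). The gripper opens to 85 mm and grips with 20 to 120 N. Pads are 22 mm wide; open, the fingers measure 114 mm over their backs; the gripper's body (76 mm by 85 mm) begins 54 mm behind the grasp point. The pads swing forward as they close: fully open they stand 13 mm farther back than shut.
Start: joints at [0.68, 0.353, 1.633, -0, 1.155, -0.002], TCP at [0.485, 0.394, 0.231] pointing down, gripper open.
Joint ranges: [-2.63, 2.63], [-0.92, 2.1], [0.06, 2.66], [-1.3, 4.44], [0, 2.69], [-3.02, 3.02]. Speed limits (rad/s): [2.22, 2.22, 2.79, 3.14, 3.14, 3.14].

INTERFACE

Orientations are given as [roll, pitch, yaw] about the fixed x, y, z axes, in that order (R = Rz(yaw) Ry(pitch) Rx(roll)).
In Python, from station import bot, get_image, job, finder gives the robot as it stands.
- The arm moves only by the tool drive_tool, never from a script. Its argument "motion" is a list of rows, each a list of 6 numbers: the shift along the tool's x, y, z in mm, then the turn, a rotation vector about the tool's x, y, z in degrees. A call has 1 to 10 rows; each row shifts and turns the commanded pose from where the row before left it, along the tool's axes as they then stand; what a row does not reach is not made up. A row lasts 1/8 s, in which the tool goes at most 62.5 mm and 10.7 degrees, less where a joint would pass 70% of its speed; a pose out of reach is approached as far as the arm can. A call is refused whole if a number of a shift passes 62.5 or a number of a turn 10.7, either way. A call with a gripper value outside its range is refused whole. "fingers" is the finger opening in mm, from 0 to 85.4, set as the call begins (left out, the last holds). The fingers move at their own pace and stop on an object; the grip force is fixed at half the most. Time passes only in rows, so rows that do not move let the fingers close. It gives the time, the measured TCP pose, the force, the opening and the grip force at its end, in the units of the state.
- bot.read_state(): the state, without advancing time (a new reading comes with each control period).
- get_image(name): name is "scene" or "side" or "wrist"; returns a dict with "pixels" (400x640x3 uint8, red, green, blue), "K" (3x3 intrinsics, pixels), "pose" (4x4, takes a point from camera to world coordinates). Camera axes: x right, y down, z forward; pixel columns grow to the right and rows downward; lengths in m; the calibration is good to about 2 mm. A picture is of the moment at which its call begins. There is no depth.
- job.sign_off(): hands the job in; it is judged then, once.
Trained networks look in a picture, given as the dict that the camera call returned (one of the last four; its "shot" number tells which), for a name from the list of things; names that differ only in an ending like _2 or _b are one class to them, and where a whole thing is asked for, a point or a joint stands for the part that bears it (a point fixed in the world has none). Each returns a list of dicts, best first, with "confidence" (0 to 1); they miss things now and then, are a little off and sometimes report something else, mostly with a low value. They report only what shows in the picture. A call takes as long as a camera call. They do not tell look-alikes from the thing itself.
- finder.boxes_of(picture, thing): "centre" ([x, y, z] in m, in world coordinates, good to about 4 mm: the middle of the surface that is visible of it).
The state is a dict: "clock": time; "joint_positions": joint angles; "dq": joint speeds; "joint_efforts": joint torques, N m; "ee_pos": TCP position; "eef_rot": TCP orientation; "ft_force": force on the tool from outside, world axes, zero at the start; "ft_torque": the same for the moment, N m; "grip_width": finger opening in m; "grip_force": force on a finger pad.
Only numpy, scipy, OpenCV 4.12 (cv2) and the standard library are available. Lean on these libraries where they do the work, as an engineer would, in place of code of your own. Each camera call takes 0.05 s, during which the arm holds its last target. There are 200 camera calls.

TASK

The spent desiccant is to be dried: put the briquettes that lie loose on the bench into the hopper with the others, raise the hopper's stiff gate 60 mm (give or take 5, and never past 70, or they flood out), let the hopper run empty into the tray and push the gate fully shut again. Then take the rake from its stand and rake the heap out into one even layer over the whole tray, with no briquette on top of another and each sixth of the tray (two across by three along) holding at least one; in the tray, move them with the rake only, not with the fingers. Finally hang the rake upright in its stand again, and leave the two vials where they are.

Things in the scene. Friction and masses are not known exactly. Their poses are not given: they have to be found in the camera images.
- feeder: hopper with clear sides and a 104 mm wide chute falling at 30 degrees to the drying tray, fixed on a grey warming plate whose top is 100 mm above the bench. Origin on that top under the tray's centre; +y runs along the tray to the hopper, +x across it, away from the robot. Chute lip at y = 122 mm, z = 41; gate and posts at y = 167, back wall at y = 253; top z = 155; in x 71 mm either side
- gate (a joint): height in m by which the hopper's slide gate is raised: 0 shut, at most 0.080. A stiff vertical slide: it stays where it is left and takes about 10 N to move either way (friction 9 N, plus 15 N per m/s). Raised some 60 mm, the briquettes slide out under it by themselves within about 3 s
- gate_handle (a point): middle of the gate's handle, a red round bar of 14 mm diameter and 84 mm length that lies along the feeder's x on top of the gate; when shut it stands 188 mm above the feeder's origin (288 mm above the bench), 33 mm above the hopper's top edge, and it rises with the gate
- tray: bare aluminium drying tray, fixed to the feeder; origin (under its centre, 100 mm above the bench) and axes as feeder. Inside 176 (x) by 228 mm (y), floor at z = 3 mm, tops of the 3 mm walls at z = 36 mm; the sides of the chute (70 mm high) overhang it beyond y = 104. Its sixths, two across by three along, are 88 x 76 mm each, with middles at x = -44 and 44 mm, y = -76, 0 and 76 mm
- rake: hand rake, 180 g, steel head, upright wooden handle. Origin midway between the tine tips; z up the handle, x along the head. Five 5 mm tines in a row, 69 mm wide over all, 34 mm long (11 mm gaps), under a bar 78 (x) x 20 x 10 mm; neck; square grip 20 x 20 mm from z = 92 to 148 mm, its faces square to x and y; round end of 25 mm diameter above it, to z = 162 mm
- rake_grip (a point): middle of the rake's square grip, 120 mm above the tine tips
- rake_stand: fixed stand of the rake, on top of the grey parts cabinet (172 mm above the bench): two wooden rails on a steel foot, 120 x 60 mm, 52 mm high. Origin at its underside's centre. The tines hang in the 14 mm wide slot along its x and the bar of the rake's head rests on the rails, 46 mm above the origin, between end blocks (6 mm higher) with 7 mm to spare at each end
- dock (a point): where the rake's origin lies when it hangs in its stand, 12 mm above the stand's underside; the rake may hang either way round
- b1: an orange-brown pressed desiccant briquette like a small pillow, 26 x 24 x 20 mm, 22 g, origin at its centre; at the start in the hopper, behind the gate (always there)
- b2: an orange-brown pressed desiccant briquette like a small pillow, 26 x 24 x 20 mm, 22 g, origin at its centre; at the start in the hopper, behind the gate (always there)
- b3: an orange-brown pressed desiccant briquette like a small pillow, 26 x 24 x 20 mm, 22 g, origin at its centre; at the start in the hopper, behind the gate (always there)
- b4: an orange-brown pressed desiccant briquette like a small pillow, 26 x 24 x 20 mm, 22 g, origin at its centre; at the start in the hopper, behind the gate (always there)
- b5: an orange-brown pressed desiccant briquette like a small pillow, 26 x 24 x 20 mm, 22 g, origin at its centre; at the start in the hopper, behind the gate (always there)
- b6: an orange-brown pressed desiccant briquette like a small pillow, 26 x 24 x 20 mm, 22 g, origin at its centre; at the start in the hopper, behind the gate (always there)
- b7: an orange-brown pressed desiccant briquette like a small pillow, 26 x 24 x 20 mm, 22 g, origin at its centre; at the start in the hopper, behind the gate (one to three of b7, b8, b9 are there, the rest are absent)
- b8: an orange-brown pressed desiccant briquette like a small pillow, 26 x 24 x 20 mm, 22 g, origin at its centre; at the start in the hopper, behind the gate (one to three of b7, b8, b9 are there, the rest are absent)
- b9: an orange-brown pressed desiccant briquette like a small pillow, 26 x 24 x 20 mm, 22 g, origin at its centre; at the start in the hopper, behind the gate (one to three of b7, b8, b9 are there, the rest are absent)
- loose1: an orange-brown pressed desiccant briquette like a small pillow, 26 x 24 x 20 mm, 22 g, origin at its centre; at the start lying loose on the bench to the right of the warming plate, in front of the cabinet (two or all three of loose1 to loose3 are there)
- loose2: an orange-brown pressed desiccant briquette like a small pillow, 26 x 24 x 20 mm, 22 g, origin at its centre; at the start lying loose on the bench to the right of the warming plate, in front of the cabinet (two or all three of loose1 to loose3 are there)
- loose3: an orange-brown pressed desiccant briquette like a small pillow, 26 x 24 x 20 mm, 22 g, origin at its centre; at the start lying loose on the bench to the right of the warming plate, in front of the cabinet (two or all three of loose1 to loose3 are there)
- vial_a: small clear vial with a white cap and brown contents, 25 mm diameter, 56 mm high, standing on the bench to the right as a bystander; origin at its underside
- vial_b: the second such vial, 27 mm diameter, 52 mm high, beside the first; a bystander
Things that resemble listed ones, but are neither listed nor needed, are in the scene too. Of the things shaped like the rake, the steel one is meant.

How it is judged:
On the way, in this order (a step that is already met when the one before it is completed fails the run):
1. the loose briquettes are in the hopper, below its rim (y of loose1 in the frame of feeder between 0.155 and 0.262 m and x of loose1 in the frame of feeder between -0.06 and 0.06 m and z of each of loose1, loose2, loose3 in the frame of feeder below 0.155 m and y of loose2 in the frame of feeder between 0.155 and 0.262 m and x of loose2 in the frame of feeder between -0.06 and 0.06 m and y of loose3 in the frame of feeder between 0.155 and 0.262 m and x of loose3 in the frame of feeder between -0.06 and 0.06 m), for 0.2 s.
2. the gate stands 53.5 to 66.5 mm open (value of joint gate between 0.0535 and 0.0665 m), for 0.3 s.
3. the hopper has run empty into the tray and the gate is shut again (within 3 mm) (value of joint gate below 0.003 m and x of b1 in the frame of tray between -0.09 and 0.09 m and y of b1 in the frame of tray between -0.116 and 0.116 m and z of each of b1, b2, b3, b4, b5, b6, b7, b8, b9, loose1, loose2, loose3 in the frame of tray below 0.07 m and x of b2 in the frame of tray between -0.09 and 0.09 m and y of b2 in the frame of tray between -0.116 and 0.116 m and x of b3 in the frame of tray between -0.09 and 0.09 m and y of b3 in the frame of tray between -0.116 and 0.116 m and x of b4 in the frame of tray between -0.09 and 0.09 m and y of b4 in the frame of tray between -0.116 and 0.116 m and x of b5 in the frame of tray between -0.09 and 0.09 m and y of b5 in the frame of tray between -0.116 and 0.116 m and x of b6 in the frame of tray between -0.09 and 0.09 m and y of b6 in the frame of tray between -0.116 and 0.116 m and x of b7 in the frame of tray between -0.09 and 0.09 m and y of b7 in the frame of tray between -0.116 and 0.116 m and x of b8 in the frame of tray between -0.09 and 0.09 m and y of b8 in the frame of tray between -0.116 and 0.116 m and x of b9 in the frame of tray between -0.09 and 0.09 m and y of b9 in the frame of tray between -0.116 and 0.116 m and x of loose1 in the frame of tray between -0.09 and 0.09 m and y of loose1 in the frame of tray between -0.116 and 0.116 m and x of loose2 in the frame of tray between -0.09 and 0.09 m and y of loose2 in the frame of tray between -0.116 and 0.116 m and x of loose3 in the frame of tray between -0.09 and 0.09 m and y of loose3 in the frame of tray between -0.116 and 0.116 m), for 0.2 s.
4. the rake moves briquettes in the tray ((contact force between rake and b1 above 0.1 N or contact force between rake and b2 above 0.1 N or contact force between rake and b3 above 0.1 N or contact force between rake and b4 above 0.1 N or contact force between rake and b5 above 0.1 N or contact force between rake and b6 above 0.1 N or contact force between rake and b7 above 0.1 N or contact force between rake and b8 above 0.1 N or contact force between rake and b9 above 0.1 N or contact force between rake and loose1 above 0.1 N or contact force between rake and loose2 above 0.1 N or contact force between rake and loose3 above 0.1 N) and z of rake in the frame of tray below 0.05 m), for 0.04 s.
At the end, for the whole second after the job is handed in: gate shut (within 3 mm); every briquette in the tray, its centre under 20 mm above the floor; each sixth of the floor (2 x 3 of 88 x 76 mm, 2 mm grace) holds the centre of at least one; the rake hangs upright in its stand (within 10 mm and 0.12 rad); all at rest (value of joint gate below 0.003 m and x of b1 in the frame of tray between -0.09 and 0.09 m and y of b1 in the frame of tray between -0.116 and 0.116 m and z of each of b1, b2, b3, b4, b5, b6, b7, b8, b9, loose1, loose2, loose3 in the frame of tray below 0.023 m and x of b2 in the frame of tray between -0.09 and 0.09 m and y of b2 in the frame of tray between -0.116 and 0.116 m and x of b3 in the frame of tray between -0.09 and 0.09 m and y of b3 in the frame of tray between -0.116 and 0.116 m and x of b4 in the frame of tray between -0.09 and 0.09 m and y of b4 in the frame of tray between -0.116 and 0.116 m and x of b5 in the frame of tray between -0.09 and 0.09 m and y of b5 in the frame of tray between -0.116 and 0.116 m and x of b6 in the frame of tray between -0.09 and 0.09 m and y of b6 in the frame of tray between -0.116 and 0.116 m and x of b7 in the frame of tray between -0.09 and 0.09 m and y of b7 in the frame of tray between -0.116 and 0.116 m and x of b8 in the frame of tray between -0.09 and 0.09 m and y of b8 in the frame of tray between -0.116 and 0.116 m and x of b9 in the frame of tray between -0.09 and 0.09 m and y of b9 in the frame of tray between -0.116 and 0.116 m and x of loose1 in the frame of tray between -0.09 and 0.09 m and y of loose1 in the frame of tray between -0.116 and 0.116 m and x of loose2 in the frame of tray between -0.09 and 0.09 m and y of loose2 in the frame of tray between -0.116 and 0.116 m and x of loose3 in the frame of tray between -0.09 and 0.09 m and y of loose3 in the frame of tray between -0.116 and 0.116 m and ((x of b1 in the frame of tray between -0.09 and 0.002 m and y of b1 in the frame of tray between -0.116 and -0.036 m) or (x of b2 in the frame of tray between -0.09 and 0.002 m and y of b2 in the frame of tray between -0.116 and -0.036 m) or (x of b3 in the frame of tray between -0.09 and 0.002 m and y of b3 in the frame of tray between -0.116 and -0.036 m) or (x of b4 in the frame of tray between -0.09 and 0.002 m and y of b4 in the frame of tray between -0.116 and -0.036 m) or (x of b5 in the frame of tray between -0.09 and 0.002 m and y of b5 in the frame of tray between -0.116 and -0.036 m) or (x of b6 in the frame of tray between -0.09 and 0.002 m and y of b6 in the frame of tray between -0.116 and -0.036 m) or (x of b7 in the frame of tray between -0.09 and 0.002 m and y of b7 in the frame of tray between -0.116 and -0.036 m) or (x of b8 in the frame of tray between -0.09 and 0.002 m and y of b8 in the frame of tray between -0.116 and -0.036 m) or (x of b9 in the frame of tray between -0.09 and 0.002 m and y of b9 in the frame of tray between -0.116 and -0.036 m) or (x of loose1 in the frame of tray between -0.09 and 0.002 m and y of loose1 in the frame of tray between -0.116 and -0.036 m) or (x of loose2 in the frame of tray between -0.09 and 0.002 m and y of loose2 in the frame of tray between -0.116 and -0.036 m) or (x of loose3 in the frame of tray between -0.09 and 0.002 m and y of loose3 in the frame of tray between -0.116 and -0.036 m)) and ((x of b1 in the frame of tray between -0.09 and 0.002 m and y of b1 in the frame of tray between -0.04 and 0.04 m) or (x of b2 in the frame of tray between -0.09 and 0.002 m and y of b2 in the frame of tray between -0.04 and 0.04 m) or (x of b3 in the frame of tray between -0.09 and 0.002 m and y of b3 in the frame of tray between -0.04 and 0.04 m) or (x of b4 in the frame of tray between -0.09 and 0.002 m and y of b4 in the frame of tray between -0.04 and 0.04 m) or (x of b5 in the frame of tray between -0.09 and 0.002 m and y of b5 in the frame of tray between -0.04 and 0.04 m) or (x of b6 in the frame of tray between -0.09 and 0.002 m and y of b6 in the frame of tray between -0.04 and 0.04 m) or (x of b7 in the frame of tray between -0.09 and 0.002 m and y of b7 in the frame of tray between -0.04 and 0.04 m) or (x of b8 in the frame of tray between -0.09 and 0.002 m and y of b8 in the frame of tray between -0.04 and 0.04 m) or (x of b9 in the frame of tray between -0.09 and 0.002 m and y of b9 in the frame of tray between -0.04 and 0.04 m) or (x of loose1 in the frame of tray between -0.09 and 0.002 m and y of loose1 in the frame of tray between -0.04 and 0.04 m) or (x of loose2 in the frame of tray between -0.09 and 0.002 m and y of loose2 in the frame of tray between -0.04 and 0.04 m) or (x of loose3 in the frame of tray between -0.09 and 0.002 m and y of loose3 in the frame of tray between -0.04 and 0.04 m)) and ((x of b1 in the frame of tray between -0.09 and 0.002 m and y of b1 in the frame of tray between 0.036 and 0.116 m) or (x of b2 in the frame of tray between -0.09 and 0.002 m and y of b2 in the frame of tray between 0.036 and 0.116 m) or (x of b3 in the frame of tray between -0.09 and 0.002 m and y of b3 in the frame of tray between 0.036 and 0.116 m) or (x of b4 in the frame of tray between -0.09 and 0.002 m and y of b4 in the frame of tray between 0.036 and 0.116 m) or (x of b5 in the frame of tray between -0.09 and 0.002 m and y of b5 in the frame of tray between 0.036 and 0.116 m) or (x of b6 in the frame of tray between -0.09 and 0.002 m and y of b6 in the frame of tray between 0.036 and 0.116 m) or (x of b7 in the frame of tray between -0.09 and 0.002 m and y of b7 in the frame of tray between 0.036 and 0.116 m) or (x of b8 in the frame of tray between -0.09 and 0.002 m and y of b8 in the frame of tray between 0.036 and 0.116 m) or (x of b9 in the frame of tray between -0.09 and 0.002 m and y of b9 in the frame of tray between 0.036 and 0.116 m) or (x of loose1 in the frame of tray between -0.09 and 0.002 m and y of loose1 in the frame of tray between 0.036 and 0.116 m) or (x of loose2 in the frame of tray between -0.09 and 0.002 m and y of loose2 in the frame of tray between 0.036 and 0.116 m) or (x of loose3 in the frame of tray between -0.09 and 0.002 m and y of loose3 in the frame of tray between 0.036 and 0.116 m)) and ((x of b1 in the frame of tray between -0.002 and 0.09 m and y of b1 in the frame of tray between -0.116 and -0.036 m) or (x of b2 in the frame of tray between -0.002 and 0.09 m and y of b2 in the frame of tray between -0.116 and -0.036 m) or (x of b3 in the frame of tray between -0.002 and 0.09 m and y of b3 in the frame of tray between -0.116 and -0.036 m) or (x of b4 in the frame of tray between -0.002 and 0.09 m and y of b4 in the frame of tray between -0.116 and -0.036 m) or (x of b5 in the frame of tray between -0.002 and 0.09 m and y of b5 in the frame of tray between -0.116 and -0.036 m) or (x of b6 in the frame of tray between -0.002 and 0.09 m and y of b6 in the frame of tray between -0.116 and -0.036 m) or (x of b7 in the frame of tray between -0.002 and 0.09 m and y of b7 in the frame of tray between -0.116 and -0.036 m) or (x of b8 in the frame of tray between -0.002 and 0.09 m and y of b8 in the frame of tray between -0.116 and -0.036 m) or (x of b9 in the frame of tray between -0.002 and 0.09 m and y of b9 in the frame of tray between -0.116 and -0.036 m) or (x of loose1 in the frame of tray between -0.002 and 0.09 m and y of loose1 in the frame of tray between -0.116 and -0.036 m) or (x of loose2 in the frame of tray between -0.002 and 0.09 m and y of loose2 in the frame of tray between -0.116 and -0.036 m) or (x of loose3 in the frame of tray between -0.002 and 0.09 m and y of loose3 in the frame of tray between -0.116 and -0.036 m)) and ((x of b1 in the frame of tray between -0.002 and 0.09 m and y of b1 in the frame of tray between -0.04 and 0.04 m) or (x of b2 in the frame of tray between -0.002 and 0.09 m and y of b2 in the frame of tray between -0.04 and 0.04 m) or (x of b3 in the frame of tray between -0.002 and 0.09 m and y of b3 in the frame of tray between -0.04 and 0.04 m) or (x of b4 in the frame of tray between -0.002 and 0.09 m and y of b4 in the frame of tray between -0.04 and 0.04 m) or (x of b5 in the frame of tray between -0.002 and 0.09 m and y of b5 in the frame of tray between -0.04 and 0.04 m) or (x of b6 in the frame of tray between -0.002 and 0.09 m and y of b6 in the frame of tray between -0.04 and 0.04 m) or (x of b7 in the frame of tray between -0.002 and 0.09 m and y of b7 in the frame of tray between -0.04 and 0.04 m) or (x of b8 in the frame of tray between -0.002 and 0.09 m and y of b8 in the frame of tray between -0.04 and 0.04 m) or (x of b9 in the frame of tray between -0.002 and 0.09 m and y of b9 in the frame of tray between -0.04 and 0.04 m) or (x of loose1 in the frame of tray between -0.002 and 0.09 m and y of loose1 in the frame of tray between -0.04 and 0.04 m) or (x of loose2 in the frame of tray between -0.002 and 0.09 m and y of loose2 in the frame of tray between -0.04 and 0.04 m) or (x of loose3 in the frame of tray between -0.002 and 0.09 m and y of loose3 in the frame of tray between -0.04 and 0.04 m)) and ((x of b1 in the frame of tray between -0.002 and 0.09 m and y of b1 in the frame of tray between 0.036 and 0.116 m) or (x of b2 in the frame of tray between -0.002 and 0.09 m and y of b2 in the frame of tray between 0.036 and 0.116 m) or (x of b3 in the frame of tray between -0.002 and 0.09 m and y of b3 in the frame of tray between 0.036 and 0.116 m) or (x of b4 in the frame of tray between -0.002 and 0.09 m and y of b4 in the frame of tray between 0.036 and 0.116 m) or (x of b5 in the frame of tray between -0.002 and 0.09 m and y of b5 in the frame of tray between 0.036 and 0.116 m) or (x of b6 in the frame of tray between -0.002 and 0.09 m and y of b6 in the frame of tray between 0.036 and 0.116 m) or (x of b7 in the frame of tray between -0.002 and 0.09 m and y of b7 in the frame of tray between 0.036 and 0.116 m) or (x of b8 in the frame of tray between -0.002 and 0.09 m and y of b8 in the frame of tray between 0.036 and 0.116 m) or (x of b9 in the frame of tray between -0.002 and 0.09 m and y of b9 in the frame of tray between 0.036 and 0.116 m) or (x of loose1 in the frame of tray between -0.002 and 0.09 m and y of loose1 in the frame of tray between 0.036 and 0.116 m) or (x of loose2 in the frame of tray between -0.002 and 0.09 m and y of loose2 in the frame of tray between 0.036 and 0.116 m) or (x of loose3 in the frame of tray between -0.002 and 0.09 m and y of loose3 in the frame of tray between 0.036 and 0.116 m)) and distance between rake and dock below 0.01 m and angle between rake's own z axis and vertical below 0.12 rad and linear speed of each of rake, b1, b2, b3, b4, b5, b6, b7, b8, b9, loose1, loose2, loose3 below 0.02 m/s); the robot touches nothing.
It fails at once if the gate is raised past 75 mm (value of joint gate above 0.075 m).
It fails at once if the fingers press on a briquette that lies in the tray (more than 3 N) ((contact force between the fingers and b1 above 3 N and x of b1 in the frame of tray between -0.09 and 0.09 m and y of b1 in the frame of tray between -0.116 and 0.116 m and z of b1 in the frame of tray between 0 and 0.05 m) or (contact force between the fingers and b2 above 3 N and x of b2 in the frame of tray between -0.09 and 0.09 m and y of b2 in the frame of tray between -0.116 and 0.116 m and z of b2 in the frame of tray between 0 and 0.05 m) or (contact force between the fingers and b3 above 3 N and x of b3 in the frame of tray between -0.09 and 0.09 m and y of b3 in the frame of tray between -0.116 and 0.116 m and z of b3 in the frame of tray between 0 and 0.05 m) or (contact force between the fingers and b4 above 3 N and x of b4 in the frame of tray between -0.09 and 0.09 m and y of b4 in the frame of tray between -0.116 and 0.116 m and z of b4 in the frame of tray between 0 and 0.05 m) or (contact force between the fingers and b5 above 3 N and x of b5 in the frame of tray between -0.09 and 0.09 m and y of b5 in the frame of tray between -0.116 and 0.116 m and z of b5 in the frame of tray between 0 and 0.05 m) or (contact force between the fingers and b6 above 3 N and x of b6 in the frame of tray between -0.09 and 0.09 m and y of b6 in the frame of tray between -0.116 and 0.116 m and z of b6 in the frame of tray between 0 and 0.05 m) or (contact force between the fingers and b7 above 3 N and x of b7 in the frame of tray between -0.09 and 0.09 m and y of b7 in the frame of tray between -0.116 and 0.116 m and z of b7 in the frame of tray between 0 and 0.05 m) or (contact force between the fingers and b8 above 3 N and x of b8 in the frame of tray between -0.09 and 0.09 m and y of b8 in the frame of tray between -0.116 and 0.116 m and z of b8 in the frame of tray between 0 and 0.05 m) or (contact force between the fingers and b9 above 3 N and x of b9 in the frame of tray between -0.09 and 0.09 m and y of b9 in the frame of tray between -0.116 and 0.116 m and z of b9 in the frame of tray between 0 and 0.05 m) or (contact force between the fingers and loose1 above 3 N and x of loose1 in the frame of tray between -0.09 and 0.09 m and y of loose1 in the frame of tray between -0.116 and 0.116 m and z of loose1 in the frame of tray between 0 and 0.05 m) or (contact force between the fingers and loose2 above 3 N and x of loose2 in the frame of tray between -0.09 and 0.09 m and y of loose2 in the frame of tray between -0.116 and 0.116 m and z of loose2 in the frame of tray between 0 and 0.05 m) or (contact force between the fingers and loose3 above 3 N and x of loose3 in the frame of tray between -0.09 and 0.09 m and y of loose3 in the frame of tray between -0.116 and 0.116 m and z of loose3 in the frame of tray between 0 and 0.05 m)).
It fails at once if a vial is shifted by more than 30 mm or tipped over (distance of any of vial_b, vial_a from where it was at the start of the episode above 0.03 m or angle between any of vial_a, vial_b's own z axis and vertical above 0.6 rad).
Of b7, b8, b9 only 1 to 3 are there at a start; the rules pass over those that are not, and their reading is None.
Of loose1, loose2, loose3 only 2 to 3 are there at a start; the rules pass over those that are not, and their reading is None.
At some moment in a run one of loose1, loose2, loose3 may be knocked a few centimetres aside while the robot is not near it.
Once in a run the grip may slacken for a moment while it holds something.
It also fails if it takes over 210 s, if anything falls off the work surface, if the arm or the gripper's body presses on something with over 40 N, if the wrist force passes 120 N, or if a joint passes its speed limit or range.

## Working session

There is one attempt and no reset: what is moved stays moved. The work goes in short steps, Python scripts to look and compute and a tool call to move; the robot and the scene stay as the last step left them, time stands still between calls to the robot, and variables do not carry over. Pictures are saved under pics/ and viewed, at most 14 in all, crops included, and the job is handed in when it is done.

Besides the shell and the picture viewer there is one more tool, called as name(argument=value, ...) on one line, values as JSON. drive_tool: Moves the arm, as the interface text tells. Its arguments: {"type":"object","properties":{"motion":{"type":"array"},"fingers":{"type":"number"}},"required":["motion"]}

```bash
ls; mkdir -p pics; cat > h.py <<'E'
import numpy as np, cv2
from station import bot, get_image, job, finder
from scipy.spatial.transform import Rotation as R
def save(p,n,crop=None,s=1):
    im=p["pixels"][:,:,::-1]
    if crop: im=im[crop[1]:crop[3],crop[0]:crop[2]]
    cv2.imwrite(f"pics/{n}.png",cv2.resize(im,None,fx=s,fy=s,interpolation=cv2.INTER_CUBIC))
def proj(p,X):
    T=np.linalg.inv(p["pose"]);c=T[:3,:3]@np.asarray(X)+T[:3,3];u=p["K"]@c;return u[:2]/u[2]
def ray(p,u,v,z):
    d=p["pose"][:3,:3]@np.linalg.inv(p["K"])@[u,v,1];o=p["pose"][:3,3]
    return o+d*(z-o[2])/d[2]
def find(p,n,mn=0.2):
    r=finder.boxes_of(p,n)
    for d in r:
        if d["confidence"]>=mn: print(n,np.round(d["centre"],3),round(d["confidence"],2),np.round(proj(p,d["centre"])),[k for k in d if k not in("centre","confidence")])
    return r
E
python3 - <<'E'
from h import *
s=bot.read_state();print(s["ee_pos"],s["eef_rot"],s["clock"])
for n in("scene","side"):
    p=get_image(n);save(p,n+"0");print(n,np.round(p["pose"],3).tolist(),p["K"][0,0])
    for t in("feeder","gate_handle","tray","rake","rake_grip","rake_stand","b1","loose1","vial_a"):find(p,t)
E
```

```text
pics
[0.48483501 0.39366816 0.23057534] [-3.14023793e+00  2.30886592e-05  2.25281233e+00] 0.0
scene [[0.809, -0.392, 0.437, -0.095], [-0.587, -0.511, 0.628, -0.93], [-0.023, -0.765, -0.644, 0.968], [0.0, 0.0, 0.0, 1.0]] 417.01213329987553
feeder [0.512 0.064 0.127] 0.69 [299. 170.] []
gate_handle [0.526 0.119 0.234] 0.59 [292. 135.] []
tray [ 0.516 -0.046  0.106] 0.96 [319. 190.] []
rake [ 0.289 -0.416  0.077] 0.89 [332. 305.] []
rake [ 0.373 -0.518  0.045] 0.88 [382. 323.] []
rake [ 0.585 -0.342  0.282] 0.64 [403. 184.] []
rake_grip [ 0.586 -0.341  0.281] 0.96 [403. 184.] []
rake_grip [ 0.377 -0.52   0.041] 0.72 [384. 323.] []
rake_grip [ 0.293 -0.414  0.081] 0.58 [333. 303.] []
rake_stand [ 0.574 -0.356  0.205] 0.73 [401. 210.] []
rake_stand [0.512 0.061 0.127] 0.36 [299. 170.] []
loose1 [ 0.584 -0.34   0.284] 0.57 [403. 183.] []
loose1 [ 0.331 -0.314  0.022] 0.47 [322. 285.] []
loose1 [ 0.409 -0.319  0.017] 0.42 [345. 274.] []
vial_a [ 0.574 -0.356  0.199] 0.65 [401. 211.] []
vial_a [ 0.33  -0.315  0.021] 0.22 [322. 285.] []
side [[0.992, -0.038, 0.118, 0.339], [-0.121, -0.468, 0.
[... 187 characters left out ...]
_handle [ 0.498 -0.464  0.037] 0.25 [347. 322.] []
tray [ 0.511 -0.037  0.107] 0.73 [327. 205.] []
rake [ 0.379 -0.523  0.06 ] 0.79 [297. 339.] []
rake [ 0.298 -0.416  0.055] 0.76 [258. 307.] []
rake [ 0.585 -0.353  0.289] 0.59 [382. 200.] []
rake [ 0.4   -0.319  0.015] 0.23 [299. 289.] []
rake_grip [ 0.384 -0.524  0.06 ] 0.95 [299. 339.] []
rake_grip [ 0.583 -0.35   0.286] 0.81 [380. 201.] []
rake_grip [ 0.293 -0.413  0.056] 0.72 [256. 306.] []
rake_stand [ 0.572 -0.387  0.202] 0.81 [376. 241.] []
loose1 [0.521 0.12  0.223] 0.56 [325. 153.] []
loose1 [ 0.34  -0.324  0.018] 0.46 [276. 292.] []
loose1 [ 0.574 -0.388  0.201] 0.42 [378. 242.] []
vial_a [ 0.448 -0.457  0.041] 0.72 [325. 320.] []
```

View pics/scene0.png

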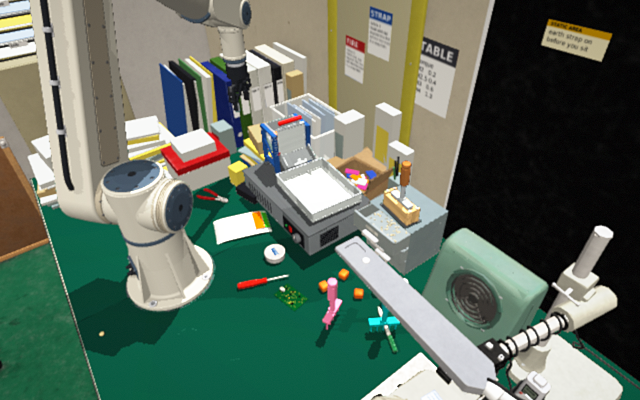

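View pics/side0.png

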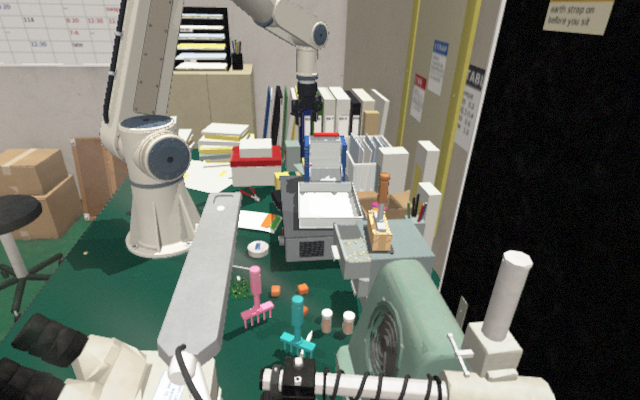

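The scene view shows three orange loose briquettes at about (344,273), (323,286) and (358,294), and the steel rake in its stand at (403,190). The red gate handle is at (290,119). The pink and cyan rakes are decoys, and a grey lamp arm crosses in front. The side view puts the vials at (326,320) and (348,322).

```bash
python3 - <<'E'
from h import *
def blobs(p,lo,hi,box,amin=15):
    hsv=cv2.cvtColor(p["pixels"],cv2.COLOR_RGB2HSV);m=cv2.inRange(hsv,lo,hi)
    x0,y0,x1,y1=box;k=np.zeros_like(m);k[y0:y1,x0:x1]=m[y0:y1,x0:x1]
    n,l,st,c=cv2.connectedComponentsWithStats(k)
    return [(c[i],st[i,4],np.argwhere(l==i)[:,::-1]) for i in range(1,n) if st[i,4]>=amin]
P={n:get_image(n) for n in("scene","side")}
for n,bx,hb in(("scene",(310,262,372,302),(265,105,310,140)),("side",(262,275,318,320),(300,125,350,160))):
    p=P[n]
    for c,a,_ in blobs(p,(5,140,90),(20,255,255),bx): print(n,"loose",np.round(c),a,np.round(ray(p,*c,0.01),3))
    for lo,hi in(((0,150,80),(6,255,255)),((172,150,80),(180,255,255))):
        for c,a,q in blobs(p,lo,hi,hb):
            X=np.array([ray(p,u,v,0.288)[:2] for u,v in q]);w,V=np.linalg.eigh(np.cov(X.T))
            t=(X-X.mean(0))@V[:,1];print(n,"handle",a,X.mean(0).round(3),V[:,1].round(3),np.ptp(t))
# lamp arm tip triangulation
def tri(pa,a,pb,b):
    A=[];B=[]
    for p,(u,v) in((pa,a),(pb,b)):
        d=p["pose"][:3,:3]@np.linalg.inv(p["K"])@[u,v,1];d/=np.linalg.norm(d);M=np.eye(3)-np.outer(d,d);A.append(M);B.append(M@p["pose"][:3,3])
    x,r,_,_=np.linalg.lstsq(np.vstack(A),np.hstack(B),rcond=None);return x.round(3),r
s,d=P["scene"],P["side"]
print("lamp",tri(s,(345,242),d,(222,197)));print("rakegrip top",tri(s,(405,163),d,(384,175)))
print("pinktop",tri(s,(332,282),d,(255,270)),"cyan",tri(s,(380,311),d,(298,300)))
print("stand",tri(s,(401,207),d,(377,233)))
for (u,v) in((326,328),(348,330)):print("vial",ray(d,u,v,0.0).round(3))
im=P["scene"]["pixels"][:,:,::-1][90:300,230:440]; im2=P["side"]["pixels"][:,:,::-1][130:340,235:445]
cv2.imwrite("pics/z.png",np.hstack([cv2.resize(i,(400,400),interpolation=2) for i in(im,im2)]))
E
```

```text
scene loose [343. 274.] 71 [ 0.41  -0.312  0.01 ]
scene loose [323. 286.] 65 [ 0.336 -0.31   0.01 ]
scene loose [358. 293.] 96 [ 0.401 -0.39   0.01 ]
scene handle 86 [0.521 0.124] [-0.998  0.066] 0.08587931881279051
side loose [303. 288.] 94 [ 0.41 -0.31  0.01]
side loose [275. 290.] 79 [ 0.337 -0.31   0.01 ]
side loose [305. 310.] 30 [ 0.409 -0.39   0.01 ]
side handle 77 [0.524 0.13 ] [-0.998  0.069] 0.08365714484239689
lamp (array([ 0.257, -0.501,  0.39 ]), array([3.28780788e-05]))
rakegrip top (array([ 0.589, -0.335,  0.343]), array([6.28934647e-08]))
pinktop (array([ 0.295, -0.409,  0.157]), array([2.59335735e-08])) cyan (array([ 0.368, -0.512,  0.132]), array([0.00108815]))
stand (array([ 0.586, -0.343,  0.197]), array([1.05271599e-05]))
vial [ 0.454 -0.443  0.   ]
vial [ 0.505 -0.454  0.   ]
```

View pics/z.png

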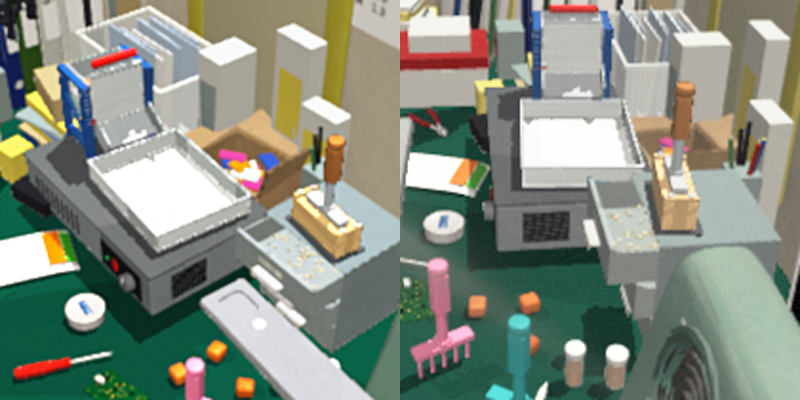

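The crop confirms the layout: tray, red handle, the steel rake with its orange-brown grip in the stand, and the cabinet drawer near the loose briquettes. I'll align the tool to the feeder axes and move above the loose ones.

drive_tool(motion=[[0,0,-45,0,0,10.7],[0,0,-45,0,0,10.7],[0,0,-45,0,0,10.7],[0,0,-45,0,0,10.7],[-60,0,0,0,0,0.2],[-60,0,0,0,0,0],[-60,0,0,0,0,0],[-60,0,0,0,0,0],[-60,0,0,0,0,0],[-60,0,0,0,0,0]])

```text
clock: 2.35
ee_pos: [0.4603, 0.033, 0.4116]
eef_rot: [3.141, -0.0, 1.503]
ft_force: [2.0, 0.2, 0.8]
grip_width: 0.0856
grip_force: 0.0
```

drive_tool(motion=[[-60,-7,0,0,0,0],[-60,-7,0,0,0,0],[-60,-7,0,0,0,0],[-60,-7,0,0,0,0],[-60,-7,0,0,0,0],[-60,-7,20,0,0,0],[-20,-5,40,0,0,0],[0,0,0,0,0,0],[0,0,0,0,0,0]])

```text
clock: 3.48
ee_pos: [0.3885, -0.3397, 0.3527]
eef_rot: [3.141, 0.0, 1.502]
ft_force: [0.2, 0.1, 0.4]
grip_width: 0.0855
grip_force: 0.0
```

```bash
cat >> h.py <<'E'
def blobs(p,lo=(5,140,70),hi=(20,255,255),box=(0,0,640,400),amin=15):
    hsv=cv2.cvtColor(p["pixels"],cv2.COLOR_RGB2HSV);m=cv2.inRange(hsv,lo,hi)
    x0,y0,x1,y1=box;k=np.zeros_like(m);k[y0:y1,x0:x1]=m[y0:y1,x0:x1]
    n,l,st,c=cv2.connectedComponentsWithStats(k)
    return [(c[i],st[i,4],np.argwhere(l==i)[:,::-1]) for i in range(1,n) if st[i,4]>=amin]
O=np.array([0.511,-0.040]);YAW=-0.068
def tof(P):
    c,s=np.cos(YAW),np.sin(YAW);d=np.asarray(P)[:2]-O
    return np.array([c*d[0]+s*d[1],-s*d[0]+c*d[1]])
def tow(F):
    c,s=np.cos(YAW),np.sin(YAW);return O+np.array([c*F[0]-s*F[1],s*F[0]+c*F[1]])
def st():
    s=bot.read_state();e=s["ee_pos"];print("t",s["clock"],"ee",e.round(4) if hasattr(e,"round") else e,"f",(tof(e)*1000).round(1),"rpy",np.round(s["eef_rot"],3),"w",round(s["grip_width"],4),"F",np.round(s["ft_force"],1),"g",round(s["grip_force"],1));return s
E
python3 - <<'E'
from h import *
st();p=get_image("wrist");save(p,"w1");print(p["pose"].round(3).tolist())
for c,a,q in blobs(p,amin=60):
    r=cv2.minAreaRect(q.astype(np.float32));X=ray(p,*c,0.012);print(c.round(),a,X.round(3),(tof(X)*1000).round(),r[1],r[2])
E
```

```text
t 3.475 ee [ 0.3885 -0.3397  0.3527] f [-101.8 -307.3] rpy [3.141 0.    1.502] w 0.0855 F [0.2 0.1 0.4] g 0.0
[[0.998, -0.065, -0.018, 0.392], [-0.068, -0.957, -0.281, -0.269], [0.001, 0.281, -0.96, 0.495], [0.0, 0.0, 0.0, 1.0]]
[329. 145.] 188 [ 0.408 -0.313  0.012] [ -85. -280.] (16.155494689941406, 17.455360412597656) 68.19859313964844
[284. 147.] 146 [ 0.336 -0.312  0.012] [-156. -283.] (17.0, 16.0) 90.0
[326. 193.] 245 [ 0.399 -0.391  0.012] [ -88. -358.] (16.710594177246094, 15.617377281188965) 38.65980911254883
[621. 207.] 1322 [ 0.895 -0.45   0.012] [ 411. -383.] (61.12309646606445, 38.030181884765625) 12.804265022277832
```

View pics/w1.png

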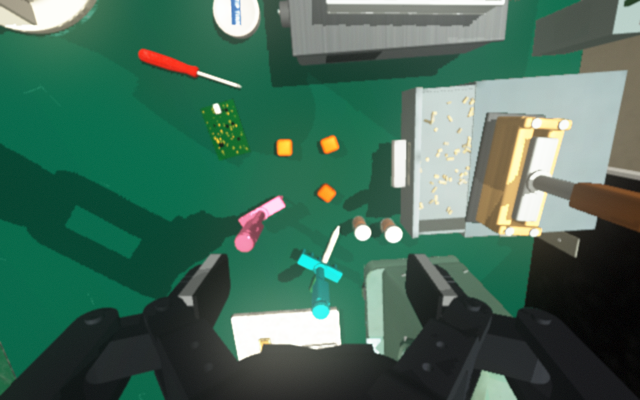

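The wrist view shows the loose briquettes at (330,145), (285,147) and (327,193), with the vials clear at (362,229) and (391,232). The drawer edge is about 75 mm to the right of the first. I'll pick that one.

drive_tool(motion=[[27,17,40,0,0,0],[0,0,50,0,0,0],[0,0,50,0,0,0],[0,0,50,0,0,0],[0,0,50,0,0,0],[0,0,50,0,0,0],[0,0,40,0,0,0],[0,0,20,0,0,0]], fingers=62)

```text
clock: 4.53
ee_pos: [0.408, -0.3136, 0.001]
eef_rot: [3.141, 0.0, 1.504]
ft_force: [1.0, 0.2, 0.5]
grip_width: 0.0621
grip_force: 0.0
```

drive_tool(motion=[[0,0,0,0,0,0],[0,0,0,0,0,0],[0,0,0,0,0,0],[0,0,0,0,0,0],[0,0,0,0,0,0],[0,0,0,0,0,0]], fingers=15)

```text
clock: 5.28
ee_pos: [0.4083, -0.315, 0.0033]
eef_rot: [3.139, 0.002, 1.502]
ft_force: [1.4, 2.8, 8.0]
grip_width: 0.0284
grip_force: 59.9
```

drive_tool(motion=[[0,0,-40,0,0,0],[0,0,-60,0,0,0],[0,0,-60,0,0,0],[40,9,-60,0,0,0],[55,10,-60,0,0,0],[55,10,-60,0,0,0],[55,10,-40,0,0,0],[55,10,0,0,0,0],[55,10,0,0,0,0],[55,10,0,0,0,0]])

```text
clock: 6.52
ee_pos: [0.4916, 0.0157, 0.3423]
eef_rot: [3.14, -0.0, 1.502]
ft_force: [1.0, -1.1, 0.0]
grip_width: 0.0283
grip_force: 59.3
```

drive_tool(motion=[[55,10,0,0,0,0],[50,5,0,0,0,0],[20,0,10,0,0,0],[0,0,0,0,0,0],[0,0,0,0,0,0]])

```text
clock: 7.15
ee_pos: [0.5148, 0.1365, 0.3312]
eef_rot: [-3.142, 0.001, 1.502]
ft_force: [0.2, 0.1, -1.0]
grip_width: 0.0284
grip_force: 59.3
```

```bash
python3 - <<'E'
from h import *
st();p=get_image("wrist");save(p,"w2")
for c,a,q in blobs(p,(0,150,80),(6,255,255),amin=60):
    X=np.array([ray(p,u,v,0.293)[:2] for u,v in q]);print("handle?",c.round(),a,X.mean(0).round(4),(tof(X.mean(0))*1000).round(1),np.degrees(np.linalg.eigh(np.cov(X.T))[1][:,1]).round(2))
E
```

```text
t 7.15 ee [0.5148 0.1365 0.3312] f [ -8.2 176.4] rpy [-3.142e+00  1.000e-03  1.502e+00] w 0.0284 F [ 0.2  0.1 -1. ] g 59.3
handle? [23.  2.] 222 [0.3687 0.2757] [-163.4  305.3] [-57.27   1.8 ]
handle? [135.  68.] 442 [0.4195 0.2399] [-110.3  273. ] [-17.83  54.45]
handle? [117.  82.] 426 [0.4075 0.2335] [-121.8  265.8] [-36.4   44.25]
handle? [280. 242.] 136 [0.4888 0.1305] [-33.7 168.6] [-56.01 -12.09]
handle? [372. 247.] 750 [0.5488 0.123 ] [ 26.6 165.2] [-55.95  12.32]
```

View pics/w2.png

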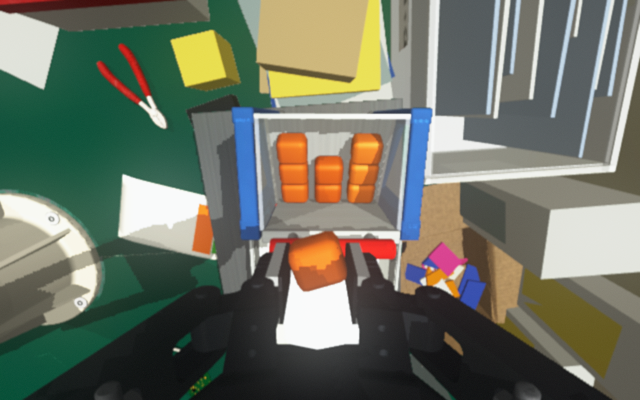

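The view shows the hopper open at pixels (265–415, 115–235), with the briquettes well below the rim. The handle is centred at about (332,246), which matches my feeder frame. I'll lower into the hopper and release.

drive_tool(motion=[[36,8,0,0,0,0],[0,0,40,0,0,0],[0,0,40,0,0,0],[0,0,6,0,0,0],[0,0,0,0,0,0]])

```text
clock: 7.82
ee_pos: [0.5261, 0.1723, 0.246]
eef_rot: [3.141, -0.0, 1.501]
ft_force: [0.1, -0.6, -0.2]
grip_width: 0.0286
grip_force: 59.3
```

drive_tool(motion=[[0,0,0,0,0,0],[0,0,0,0,0,0],[0,0,0,0,0,0],[0,0,-50,0,0,0],[0,0,-50,0,0,0],[-40,-10,-40,0,0,0],[-55,-15,0,0,0,0],[-55,-15,0,0,0,0],[-55,-15,0,0,0,0],[-55,-15,0,0,0,0]], fingers=48)

```text
clock: 9.07
ee_pos: [0.4371, -0.083, 0.3856]
eef_rot: [3.14, 0.0, 1.503]
ft_force: [-0.3, -0.4, 0.5]
grip_width: 0.0473
grip_force: 0.0
```

drive_tool(motion=[[-55,-15,0,0,0,0],[-55,-15,0,0,0,0],[-55,-15,0,0,0,0],[-45,-20,30,0,0,0],[0,-10,50,0,0,0],[0,0,50,0,0,0],[0,0,50,0,0,0],[0,0,0,0,0,0]], fingers=62)

```text
clock: 10.07
ee_pos: [0.3468, -0.2844, 0.2027]
eef_rot: [-3.136, -0.004, 1.502]
ft_force: [-0.7, 0.7, 1.1]
grip_width: 0.0621
grip_force: 0.0
```

```bash
cat >> h.py <<'E'
def loose(p,z=0.014):
    for c,a,q in blobs(p,amin=60):
        X=ray(p,*c,z);f=tof(X)*1000
        if -230<f[0]<0 and -420<f[1]<-150:
            r=cv2.minAreaRect(q.astype(np.float32));print("loose",c.round(),a,f.round(),np.round(r[1]),round(r[2]))
E
python3 - <<'E'
from h import *
st();p=get_image("wrist");loose(p)
E
```

```text
t 10.075 ee [ 0.3468 -0.2844  0.2027] f [-147.2 -255. ] rpy [-3.136 -0.004  1.502] w 0.0621 F [-0.7  0.7  1.1] g 0.0
loose [311. 205.] 220 [-156. -281.] [24. 21.] 90
loose [367. 264.] 467 [ -88. -357.] [23. 21.] 45
```

drive_tool(motion=[[-26,-9,40,0,0,0],[0,0,50,0,0,0],[0,0,50,0,0,0],[0,0,40,0,0,0],[0,0,17,0,0,0],[0,0,0,0,0,0]], fingers=62)

```text
clock: 10.88
ee_pos: [0.3393, -0.3123, 0.0089]
eef_rot: [3.141, 0.001, 1.503]
ft_force: [0.0, 0.4, 1.3]
grip_width: 0.0622
grip_force: 0.0
```

drive_tool(motion=[[0,0,0,0,0,0],[0,0,0,0,0,0],[0,0,0,0,0,0],[0,0,0,0,0,0],[0,0,0,0,0,0],[0,0,-30,0,0,0],[0,0,-50,0,0,0]], fingers=15)

```text
clock: 11.75
ee_pos: [0.3373, -0.3107, 0.0887]
eef_rot: [-3.14, -0.001, 1.502]
ft_force: [1.6, -0.4, -0.7]
grip_width: 0.0225
grip_force: 59.6
```

drive_tool(motion=[[0,0,-60,0,0,0],[0,0,-60,0,0,0],[35,15,-55,0,0,0],[50,17,-50,0,0,0],[50,17,-50,0,0,0],[50,17,-30,0,0,0],[50,17,0,0,0,0],[50,17,0,0,0,0],[50,17,0,0,0,0],[50,17,0,0,0,0]])

```text
clock: 13.0
ee_pos: [0.4912, 0.0494, 0.3764]
eef_rot: [3.14, -0.0, 1.502]
ft_force: [0.2, -0.2, 0.3]
grip_width: 0.0217
grip_force: 59.6
```

drive_tool(motion=[[50,17,0,0,0,0],[40,4,0,0,0,0],[20,0,0,0,0,0],[0,0,0,0,0,0]])

```text
clock: 13.5
ee_pos: [0.5192, 0.1566, 0.3757]
eef_rot: [3.142, 0.0, 1.504]
ft_force: [-0.4, -0.1, -0.1]
grip_width: 0.0221
grip_force: 64.0
```

```bash
python3 - <<'E'
from h import *
st()
E
```

```text
t 13.5 ee [0.5192 0.1566 0.3757] f [ -5.1 196.7] rpy [3.142 0.    1.504] w 0.0221 F [-0.4 -0.1 -0.1] g 64.0
```

drive_tool(motion=[[14,5,0,0,0,0],[0,0,45,0,0,0],[0,0,45,0,0,0],[0,0,40,0,0,0],[0,0,0,0,0,0]])

```text
clock: 14.12
ee_pos: [0.524, 0.1685, 0.243]
eef_rot: [-3.136, 0.002, 1.501]
ft_force: [-0.9, 0.7, -0.7]
grip_width: 0.022
grip_force: 64.1
```

drive_tool(motion=[[0,0,0,0,0,0],[0,0,0,0,0,0],[0,0,0,0,0,0],[0,0,-50,0,0,0],[0,0,-50,0,0,0],[-40,-10,-40,0,0,0],[-55,-10,0,0,0,0],[-55,-10,0,0,0,0],[-55,-10,0,0,0,0],[-55,-10,0,0,0,0]], fingers=48)

```text
clock: 15.38
ee_pos: [0.4573, -0.0879, 0.3863]
eef_rot: [3.14, 0.0, 1.503]
ft_force: [0.3, -0.0, 0.9]
grip_width: 0.0482
grip_force: 0.0
```

drive_tool(motion=[[-55,-10,0,0,0,0],[-55,-10,0,0,0,0],[-55,-10,0,0,0,0],[-55,-10,20,0,0,10],[-45,0,50,0,0,10],[0,0,50,0,0,10],[0,0,50,0,0,10],[0,0,0,0,0,0]], fingers=62)

```text
clock: 16.38
ee_pos: [0.3911, -0.3422, 0.2165]
eef_rot: [-3.135, 0.0, 0.805]
ft_force: [-0.1, -0.3, 0.8]
grip_width: 0.0623
grip_force: 0.0
```

```bash
python3 - <<'E'
from h import *
s=st();p=get_image("wrist");loose(p)
for c,a,q in blobs(p,amin=60):
  X=ray(p,*c,.014);f=tof(X)*1000
  if -230<f[0]<0 and -450<f[1]<-150:
    Rt=R.from_euler('xyz',s["eef_rot"]).as_matrix();d=X-s["ee_pos"];print("tool delta mm",(Rt.T@d*1000).round(1))
    Q=np.array([ray(p,u,v,.014)[:2] for u,v in q]).astype(np.float32)*1000;print(cv2.minAreaRect(Q))
E
```

```text
t 16.375 ee [ 0.3911 -0.3422  0.2165] f [ -99.1 -309.7] rpy [-3.135  0.     0.805] w 0.0623 F [-0.1 -0.3  0.8] g 0.0
loose [352. 203.] 409 [ -88. -357.] [21. 22.] 90
tool delta mm [-29.2  40.4 202.3]
((399.76171875, -390.6011047363281), (26.203962326049805, 26.7982177734375), 46.287662506103516)
```

drive_tool(motion=[[-29,38,20,0,0,0],[0,0,50,0,0,0],[0,0,50,0,0,0],[0,0,50,0,0,0],[0,0,30,0,0,0],[0,0,12,0,0,0],[0,0,0,0,0,0]], fingers=52)

```text
clock: 17.3
ee_pos: [0.4013, -0.3919, 0.0083]
eef_rot: [3.14, 0.0, 0.806]
ft_force: [-0.7, 0.7, 0.6]
grip_width: 0.0518
grip_force: 0.0
```

drive_tool(motion=[[0,0,0,0,0,0],[0,0,0,0,0,0],[0,0,0,0,0,0],[0,0,0,0,0,0],[0,0,0,0,0,0],[0,0,-30,0,0,0],[0,0,-50,0,0,0],[0,0,-50,0,0,-10],[0,0,-50,0,0,-10],[0,0,-50,0,0,-10]], fingers=15)

```text
clock: 18.55
ee_pos: [0.4001, -0.3908, 0.2399]
eef_rot: [3.14, 0.001, 1.334]
ft_force: [1.1, -0.1, -0.3]
grip_width: 0.0245
grip_force: 59.3
```

drive_tool(motion=[[0,0,-50,0,0,-10],[0,0,-50,0,0,0],[0,0,-45,0,0,0],[50,9,0,0,0,0],[50,9,0,0,0,0],[50,9,0,0,0,0],[50,9,0,0,0,0],[50,9,0,0,0,0],[50,9,0,0,0,0],[50,9,0,0,0,0]])

```text
clock: 19.8
ee_pos: [0.4868, -0.0444, 0.3832]
eef_rot: [3.14, 0.0, 1.503]
ft_force: [0.2, 0.4, -0.1]
grip_width: 0.0244
grip_force: 59.3
```

drive_tool(motion=[[50,9,0,0,0,0],[50,9,0,0,0,0],[50,0,0,0,0,0],[20,0,0,0,0,0],[0,0,0,0,0,0]])

```text
clock: 20.42
ee_pos: [0.5163, 0.123, 0.3825]
eef_rot: [3.141, 0.0, 1.505]
ft_force: [0.4, -0.2, 0.0]
grip_width: 0.0241
grip_force: 59.3
```

```bash
python3 - <<'E'
from h import *
st()
E
```

```text
t 20.425 ee [0.5163 0.123  0.3825] f [ -5.8 163. ] rpy [3.141 0.    1.505] w 0.0241 F [ 0.4 -0.2  0. ] g 59.3
```

drive_tool(motion=[[46,6,0,0,0,0],[0,0,45,0,0,0],[0,0,45,0,0,0],[0,0,45,0,0,0],[0,0,0,0,0,0]])

```text
clock: 21.05
ee_pos: [0.5237, 0.1657, 0.2445]
eef_rot: [-3.136, 0.003, 1.501]
ft_force: [-0.4, 0.5, -0.2]
grip_width: 0.0242
grip_force: 59.3
```

drive_tool(motion=[[0,0,0,0,0,0],[0,0,0,0,0,0],[0,0,0,0,0,0],[0,0,-50,0,0,0],[-20,0,-50,0,0,0],[-30,0,-30,0,0,0],[0,0,0,0,0,0]], fingers=50)

```text
clock: 21.92
ee_pos: [0.5234, 0.117, 0.3804]
eef_rot: [3.136, -0.001, 1.501]
ft_force: [0.3, -0.5, 0.4]
grip_width: 0.0497
grip_force: 0.0
```

```bash
python3 - <<'E'
from h import *
st();p=get_image("wrist");save(p,"w3")
for c,a,q in blobs(p,(0,150,80),(4,255,255),amin=60):
    X=np.array([ray(p,u,v,0.292)[:2] for u,v in q]);f=np.array([tof(x)*1000 for x in X])
    if abs(f[:,0].mean())<60: print("handle?",c.round(),a,f.mean(0).round(1),f.min(0).round(),f.max(0).round())
p=get_image("side");loose(p);find(p,"gate_handle")
E
```

```text
t 21.925 ee [0.5234 0.117  0.3804] f [  1.7 157.5] rpy [ 3.136e+00 -1.000e-03  1.501e+00] w 0.0497 F [ 0.3 -0.5  0.4] g 0.0
handle? [317. 202.] 1511 [  0.5 163.2] [-41. 157.] [ 42. 170.]
gate_handle [0.52  0.118 0.224] 0.85 [324. 153.] []
```

View pics/w3.png

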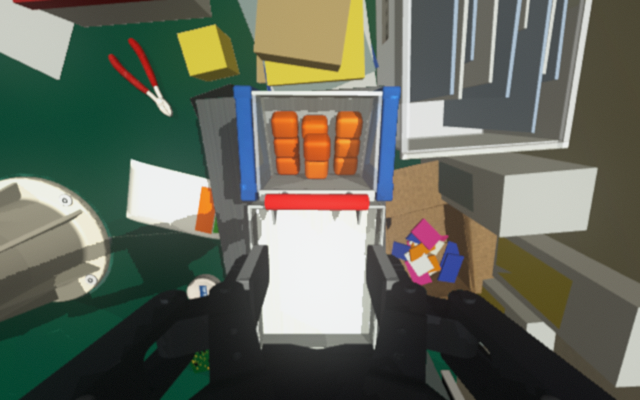

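The view shows all the briquettes inside the hopper and none stuck at the rim, with the handle at (317,202). I'll turn 90° to grip the bar.

drive_tool(motion=[[0,0,0,0,0,-10],[0,0,0,0,0,-10],[0,0,0,0,0,-10],[0,0,0,0,0,-10],[0,0,0,0,0,-10],[0,0,0,0,0,-10],[0,0,0,0,0,-10],[0,0,0,0,0,-10],[0,0,0,0,0,-10],[0,0,0,0,0,0]], fingers=55)

```text
clock: 23.32
ee_pos: [0.5218, 0.1186, 0.3755]
eef_rot: [-3.141, -0.002, 3.073]
ft_force: [-0.4, -0.5, 0.6]
grip_width: 0.055
grip_force: 0.0
```

drive_tool(motion=[[2,6,30,0,0,0],[0,0,40,0,0,0],[0,0,30,0,0,0],[0,0,9,0,0,0],[0,0,0,0,0,0]])

```text
clock: 23.95
ee_pos: [0.5206, 0.1243, 0.2678]
eef_rot: [-3.141, -0.001, 3.072]
ft_force: [0.8, 0.2, 0.9]
grip_width: 0.0553
grip_force: 0.0
```

```bash
python3 - <<'E'
from h import *
st()
E
```

```text
t 23.95 ee [0.5206 0.1243 0.2678] f [ -1.6 164.5] rpy [-3.141e+00 -1.000e-03  3.072e+00] w 0.0553 F [0.8 0.2 0.9] g 0.0
```

drive_tool(motion=[[0,0,0,0,0,0],[0,0,0,0,0,0],[0,0,0,0,0,0],[0,0,0,0,0,0],[0,0,0,0,0,0],[0,0,0,0,0,0],[0,0,0,0,0,0]], fingers=5)

```text
clock: 24.82
ee_pos: [0.5211, 0.122, 0.2692]
eef_rot: [-3.138, 0.002, 3.073]
ft_force: [-1.9, -10.9, 6.8]
grip_width: 0.0122
grip_force: 58.4
```

```bash
python3 - <<'E'
from h import *
st();p=get_image("side")
for c,a,q in blobs(p,(0,150,80),(6,255,255),(300,100,350,165)):print(c,a)
E
```

```text
t 24.825 ee [0.5211 0.122  0.2692] f [ -1.  162.3] rpy [-3.138e+00  2.000e-03  3.073e+00] w 0.0122 F [ -1.9 -10.9   6.8] g 58.4
[317.15384615 133.96153846] 26
[333.5 134. ] 28
```

drive_tool(motion=[[0,0,-10,0,0,0],[0,0,-10,0,0,0],[0,0,-10,0,0,0],[0,0,-10,0,0,0],[0,0,-10,0,0,0],[0,0,-10,0,0,0],[0,0,-2,0,0,0],[0,0,0,0,0,0],[0,0,0,0,0,0]])

```text
clock: 26.0
ee_pos: [0.521, 0.1219, 0.3296]
eef_rot: [-3.138, 0.001, 3.072]
ft_force: [5.1, -8.9, -7.1]
grip_width: 0.0119
grip_force: 58.8
```

```bash
python3 - <<'E'
from h import *
st();p=get_image("side");save(p,"s2",(270,100,470,250),4)
for c,a,q in blobs(p,(0,150,80),(6,255,255),(300,70,350,165)):print(c,a)
for dz in(.055,.06,.065):print(dz,proj(p,[.523,.122,.288+dz]),proj(p,[.523,.122,.288]))
E
```

```text
t 26.0 ee [0.521  0.1219 0.3296] f [ -1.  162.2] rpy [-3.138e+00  1.000e-03  3.072e+00] w 0.0119 F [ 5.1 -8.9 -7.1] g 58.8
[317.5 116. ] 24
[334.17857143 116.        ] 28
0.055 [326.12325219 118.35926508] [325.58750508 134.6853014 ]
0.06 [326.17305173 116.84170386] [325.58750508 134.6853014 ]
0.065 [326.22303826 115.31844418] [325.58750508 134.6853014 ]
```

View pics/s2.png

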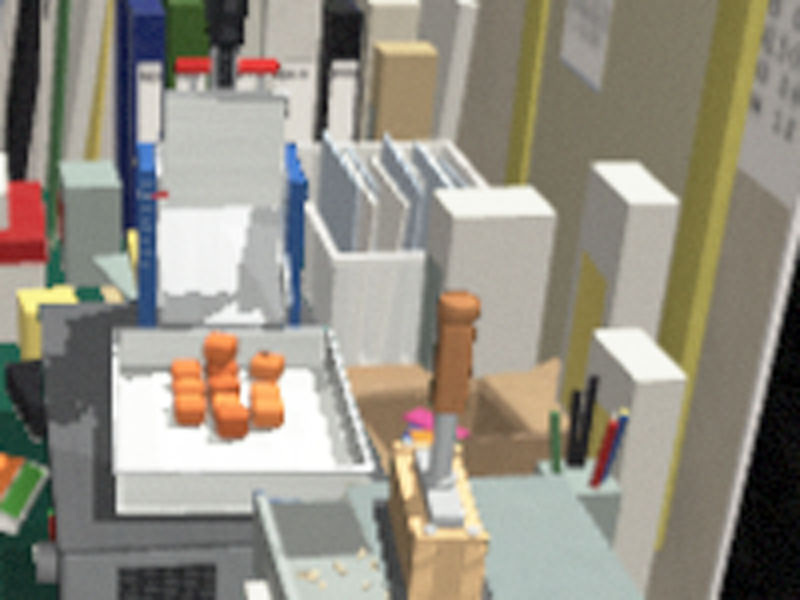

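The gate is about 60 mm open and the heap is already in the tray at crop (170–285, 340–435). I'll wait, then check for stragglers.

drive_tool(motion=[[0,0,0,0,0,0],[0,0,0,0,0,0],[0,0,0,0,0,0],[0,0,0,0,0,0],[0,0,0,0,0,0],[0,0,0,0,0,0],[0,0,0,0,0,0],[0,0,0,0,0,0],[0,0,0,0,0,0],[0,0,0,0,0,0]])

```text
clock: 27.3
ee_pos: [0.521, 0.1219, 0.3296]
eef_rot: [-3.138, 0.001, 3.072]
ft_force: [4.0, -7.6, -5.7]
grip_width: 0.0118
grip_force: 58.8
```

drive_tool(motion=[[0,0,0,0,0,0],[0,0,0,0,0,0],[0,0,0,0,0,0],[0,0,0,0,0,0],[0,0,0,0,0,0],[0,0,0,0,0,0],[0,0,0,0,0,0],[0,0,0,0,0,0],[0,0,0,0,0,0],[0,0,0,0,0,0]])

```text
clock: 28.55
ee_pos: [0.521, 0.1219, 0.3296]
eef_rot: [-3.138, 0.001, 3.072]
ft_force: [3.7, -9.3, -7.3]
grip_width: 0.012
grip_force: 58.8
```

```bash
python3 - <<'E'
from h import *
a=get_image("scene");b=get_image("side")
for p,bx in((a,(230,90,370,230)),(b,(290,120,370,225))):
    for c,n,q in blobs(p,box=bx,amin=4):print(p is a,c.round(),n,q.min(0),q.max(0))
im=a["pixels"][:,:,::-1][90:240,230:380]; im2=b["pixels"][:,:,::-1][100:250,270:420]
cv2.imwrite("pics/z2.png",np.hstack([cv2.resize(i,(400,400),interpolation=2) for i in(im,im2)]))
E
```

```text
True [308. 182.] 412 [293 167] [326 193]
True [312. 171.] 43 [309 168] [315 174]
True [342. 172.] 5 [340 170] [344 174]
True [354. 176.] 21 [350 174] [359 179]
True [368. 180.] 11 [367 177] [369 183]
True [364. 190.] 5 [362 190] [365 191]
True [258. 220.] 143 [252 211] [264 228]
False [326. 196.] 181 [322 184] [331 208]
False [336. 197.] 114 [333 189] [340 205]
False [317. 198.] 103 [313 191] [320 205]
```

View pics/z2.png

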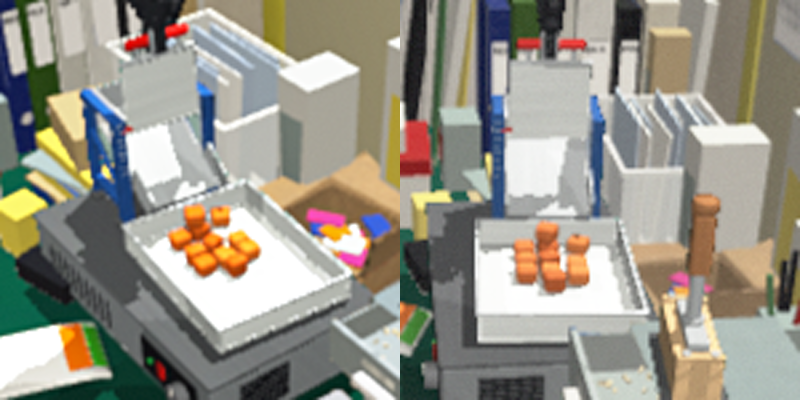

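Hopper and chute are empty, so I'll shut the gate.

drive_tool(motion=[[0,0,12,0,0,0],[0,0,12,0,0,0],[0,0,12,0,0,0],[0,0,12,0,0,0],[0,0,10,0,0,0],[0,0,5,0,0,0],[0,0,1,0,0,0],[0,0,0,0,0,0]])

```text
clock: 29.65
ee_pos: [0.5212, 0.122, 0.2691]
eef_rot: [-3.138, 0.003, 3.073]
ft_force: [-7.0, -12.6, 21.7]
grip_width: 0.012
grip_force: 62.2
```

drive_tool(motion=[[0,0,0,0,0,0],[0,0,0,0,0,0],[0,0,0,0,0,0],[0,0,-10,0,0,0],[0,0,-30,0,0,0],[0,0,-50,0,0,10],[0,0,-50,0,0,10],[0,0,-10,0,0,10],[0,0,0,0,0,10],[0,0,0,0,0,10]], fingers=55)

```text
clock: 30.9
ee_pos: [0.5207, 0.1242, 0.4168]
eef_rot: [3.141, 0.0, 2.195]
ft_force: [0.3, -0.4, -0.1]
grip_width: 0.055
grip_force: 0.0
```

drive_tool(motion=[[0,0,0,0,0,10],[0,0,0,0,0,10],[0,0,0,0,0,10],[0,0,0,0,0,10],[-50,0,0,0,0,0],[-50,0,0,0,0,0],[-50,0,0,0,0,0],[-50,0,0,0,0,0],[-20,0,0,0,0,0],[0,0,0,0,0,0]])

```text
clock: 32.15
ee_pos: [0.5055, -0.0966, 0.4164]
eef_rot: [3.141, 0.0, 1.5]
ft_force: [0.8, -0.3, 0.2]
grip_width: 0.0551
grip_force: 0.0
```

```bash
python3 - <<'E'
from h import *
st();p=get_image("wrist");save(p,"w4")
p2=get_image("side")
for c,a,q in blobs(p2,(0,150,80),(6,255,255),(300,70,350,165)):print("handle px",c,a)
E
```

```text
t 32.15 ee [ 0.5055 -0.0966  0.4164] f [ -1.7 -56.8] rpy [3.141 0.    1.5  ] w 0.0551 F [ 0.8 -0.3  0.2] g 0.0
handle px [325.45454545 133.97402597] 77
```

View pics/w4.png

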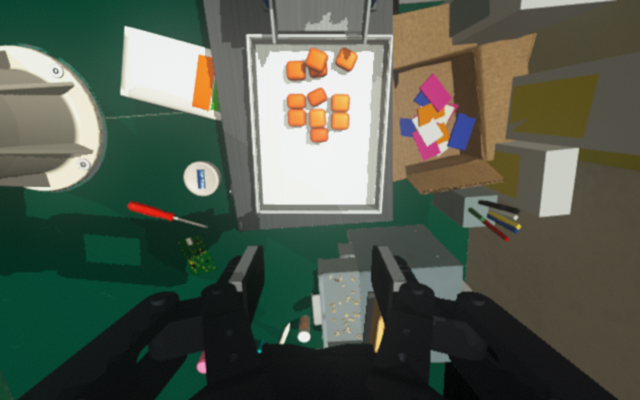

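The wrist view shows 11 briquettes in the tray, whose rim runs from (247,36) to (393,213). Three are near the hopper, one apparently on top at (316,60), and eight are in the middle. Next I'll check the frame against the rim.

```bash
python3 - <<'E'
from h import *
p=get_image("wrist")
for u,v in((247,36),(393,37),(393,213),(247,213)):print("rim",(tof(ray(p,u,v,.136))*1000).round())
for u,v in((296,71),(316,60),(318,72),(346,59),(297,101),(297,118),(318,97),(317,118),(319,135),(341,102),(341,121)):print(u,v,(tof(ray(p,u,v,.118))*1000).round())
p=get_image("scene");find(p,"rake_stand");find(p,"rake_grip")
E
```

```text
rim [-91. 114.]
rim [ 93. 112.]
rim [ 110. -122.]
rim [-107. -122.]
296 71 [-31.  75.]
316 60 [-4. 89.]
318 72 [-2. 74.]
346 59 [36. 90.]
297 101 [-31.  37.]
297 118 [-31.  14.]
318 97 [-2. 42.]
317 118 [-3. 14.]
319 135 [ -0. -10.]
341 102 [31. 35.]
341 121 [31. 10.]
rake_stand [ 0.573 -0.356  0.204] 0.81 [401. 210.] []
rake_grip [ 0.291 -0.412  0.079] 0.84 [331. 303.] []
rake_grip [ 0.378 -0.52   0.042] 0.73 [385. 323.] []
rake_grip [ 0.51  -0.059  0.125] 0.71 [319. 188.] []
rake_grip [ 0.584 -0.341  0.28 ] 0.56 [403. 184.] []
```

drive_tool(motion=[[-50,8,0,0,0,0],[-50,8,0,0,0,0],[-50,8,0,0,0,0],[-50,8,0,0,0,0],[-50,8,-10,0,0,0],[-50,10,-10,0,0,0],[-15,45,-10,0,0,0],[0,0,0,0,0,0],[0,0,0,0,0,0]])

```text
clock: 33.58
ee_pos: [0.579, -0.4153, 0.4452]
eef_rot: [-3.14, -0.001, 1.503]
ft_force: [-0.1, -0.0, -0.8]
grip_width: 0.0551
grip_force: 0.0
```

```bash
python3 - <<'E'
from h import *
st();p=get_image("wrist");save(p,"w5");find(p,"rake_stand");find(p,"rake_grip")
E
```

```text
t 33.575 ee [ 0.579  -0.4153  0.4452] f [  93.3 -369.8] rpy [-3.140e+00 -1.000e-03  1.503e+00] w 0.0551 F [-0.1 -0.  -0.8] g 0.0
rake_stand [ 0.584 -0.332  0.216] 0.7 [318. 106.] []
rake_grip [ 0.59  -0.336  0.34 ] 0.93 [327. 105.] []
rake_grip [ 0.303 -0.408  0.109] 0.77 [147. 170.] []
rake_grip [ 0.389 -0.508  0.066] 0.68 [218. 216.] []
```

View pics/w5.png

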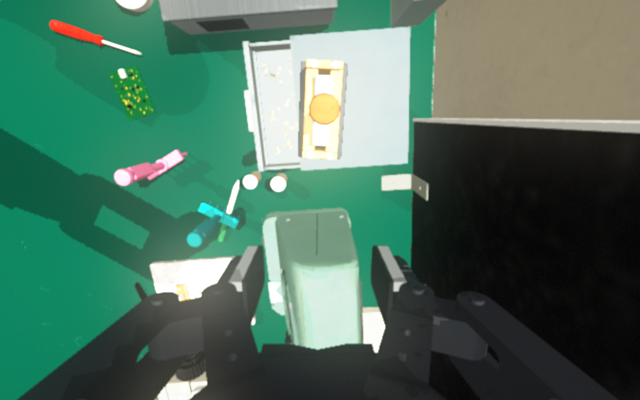

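The rim gives a small frame correction of about −4 mm in y. The view also shows the rake top at (324,108) and the stand's long axis nearly parallel to feeder y. I'll work out the grasp.

```bash
sed -i 's/^O=.*;YAW/O=np.array([0.5115,-0.044]);YAW/' h.py; python3 - <<'E'
from h import *
s=st();p=get_image("wrist")
# orange circle
for c,a,q in blobs(p,(8,120,70),(22,255,255),(305,85,345,130),amin=80):print("top",c,a,q.min(0),q.max(0),ray(p,*c,.346).round(4))
print("top c",ray(p,324.5,108,.346).round(4))
C=[ray(p,u,v,.222)[:2] for u,v in((305,61),(344,62),(339,160),(302,157))]
C=np.array(C);print(C.round(3),"ctr",C.mean(0).round(4));
for a,b in((3,0),(2,1)):
    d=C[a if a==3 else 2];e=C[b];v=e-d;print("axis deg",np.degrees(np.arctan2(v[1],v[0])),np.linalg.norm(v))
hsv=cv2.cvtColor(p["pixels"],cv2.COLOR_RGB2HSV);m=cv2.inRange(hsv,(12,60,120),(28,255,255));k=np.zeros_like(m);k[52:168,295:350]=m[52:168,295:350]
q=np.argwhere(k>0)[:,::-1];Q=np.array([ray(p,u,v,.222)[:2] for u,v in q]).astype(np.float32)*1000;print(cv2.minAreaRect(Q))
E
```

```text
t 33.725 ee [ 0.5784 -0.4153  0.4463] f [  92.  -365.9] rpy [-3.142  0.     1.503] w 0.0549 F [ 0.1 -0.1  0.8] g 0.0
top [316.24107143 112.375     ] 112 [310  96] [335 123] [ 0.5814 -0.3412  0.346 ]
top c [ 0.588  -0.3384  0.346 ]
[[ 0.572 -0.284]
 [ 0.616 -0.288]
 [ 0.605 -0.397]
 [ 0.56  -0.391]] ctr [ 0.5884 -0.3399]
axis deg 83.53310526077938 0.10725867178156072
axis deg 84.39683912001973 0.10983612358403784
((587.31787109375, -340.1085205078125), (106.10932922363281, 43.29866027832031), 83.33961486816406)
```

drive_tool(motion=[[0,0,0,0,0,2.4],[40,1,0,0,0,0],[37,0,0,0,0,0],[0,0,0,0,0,0]], fingers=66)

```text
clock: 34.28
ee_pos: [0.5883, -0.3373, 0.447]
eef_rot: [3.141, -0.0, 1.463]
ft_force: [-0.5, 0.2, 0.8]
grip_width: 0.0661
grip_force: 0.0
```

drive_tool(motion=[[0,0,40,0,0,0],[0,0,40,0,0,0],[0,0,40,0,0,0],[0,0,30,0,0,0],[0,0,11,0,0,0],[0,0,0,0,0,0]])

```text
clock: 35.02
ee_pos: [0.5881, -0.3402, 0.285]
eef_rot: [-3.141, 0.0, 1.46]
ft_force: [-0.1, -0.3, -0.1]
grip_width: 0.0659
grip_force: 0.0
```

```bash
python3 - <<'E'
from h import *
st()
E
```

```text
t 35.025 ee [ 0.5881 -0.3402  0.285 ] f [  96.5 -290.3] rpy [-3.141  0.     1.46 ] w 0.0659 F [-0.1 -0.3 -0.1] g 0.0
```

drive_tool(motion=[[0,0,0,0,0,0],[0,0,0,0,0,0],[0,0,0,0,0,0],[0,0,0,0,0,0],[0,0,0,0,0,0],[0,0,0,0,0,0],[0,0,0,0,0,0]], fingers=8)

```text
clock: 35.9
ee_pos: [0.5888, -0.34, 0.2862]
eef_rot: [3.14, 0.001, 1.46]
ft_force: [0.3, -0.2, 5.8]
grip_width: 0.0193
grip_force: 59.3
```

```bash
python3 - <<'E'
from h import *
st();
for n in("wrist",):
  p=get_image(n);save(p,"w6")
E
```

```text
t 35.9 ee [ 0.5888 -0.34    0.2862] f [  97.3 -290.1] rpy [3.14e+00 1.00e-03 1.46e+00] w 0.0193 F [ 0.3 -0.2  5.8] g 59.3
```

drive_tool(motion=[[0,0,-20,0,0,0],[0,0,-35,0,0,0],[0,0,-45,0,0,0],[0,0,-30,0,0,0],[49,-16,0,0,0,0],[49,-16,0,0,0,0],[49,-16,0,0,0,0],[49,-16,0,0,0,0],[49,-16,0,0,0,0],[49,-16,0,0,0,0]])

```text
clock: 37.2
ee_pos: [0.5246, -0.0355, 0.416]
eef_rot: [3.141, -0.0, 1.46]
ft_force: [0.8, 0.5, -1.3]
grip_width: 0.0193
grip_force: 59.3
```

drive_tool(motion=[[49,-16,0,0,0,-10.2],[0,0,0,0,0,-10.2],[0,0,0,0,0,-10.2],[0,0,0,0,0,-10.2],[0,0,0,0,0,-10.2],[0,0,0,0,0,-10.2],[0,0,0,0,0,-10.2],[0,0,0,0,0,-10.2],[0,0,0,0,0,-10.7],[0,0,0,0,0,0]])

```text
clock: 38.45
ee_pos: [0.5147, 0.0135, 0.4158]
eef_rot: [3.142, 0.0, 3.07]
ft_force: [-0.1, -0.2, -1.7]
grip_width: 0.0195
grip_force: 59.3
```

```bash
python3 - <<'E'
from h import *
st();p=get_image("wrist");save(p,"w7")
E
```

```text
t 38.45 ee [0.5147 0.0135 0.4158] f [-0.8 57.6] rpy [3.142 0.    3.07 ] w 0.0195 F [-0.1 -0.2 -1.7] g 59.3
```

View pics/w7.png

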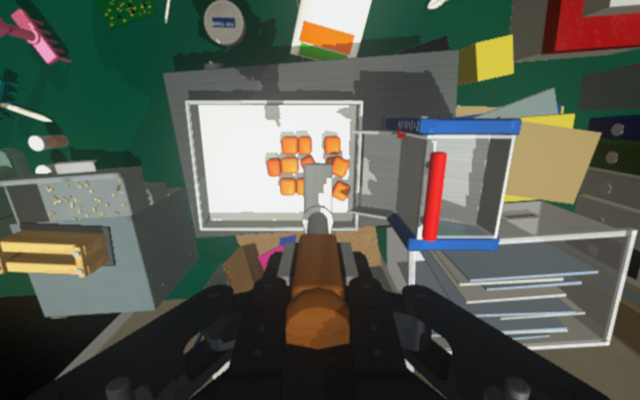

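```bash
python3 - <<'E'
from h import *
p=get_image("wrist")
for n,u,v in(("rimL",188,165),("rimR",362,165),("rimT",275,101),("rimB",275,230)):print(n,(tof(ray(p,u,v,.136))*1000).round())
m=cv2.inRange(cv2.cvtColor(p["pixels"],cv2.COLOR_RGB2HSV),(4,120,60),(22,255,255))
F=lambda x,y,z=.118:proj(p,[*tow((x/1000,y/1000)),z])
# occupancy profile along y for several x
for x in(-40,-31,-24,-10,0,10,20):
    row=""
    for y in range(-30,116,3):
        u,v=F(x,y).round().astype(int);row+="#" if m[v,u] else "."
    print(x,row)
print("cols y=-30.. step 3")
save(p,"w7z",(250,120,370,215),6)
E
```

```text
rimL [  -8. -125.]
rimR [ -7. 121.]
rimT [-93.   2.]
rimB [91. -7.]
-40 .............##############......#######.........
-31 ............##############.......#######.........
-24 .............#############.......########........
-10 .....###############.#######......###########....
0 .....###############.................########....
10 ......####............................#####......
20 ...........############.................#........
cols y=-30.. step 3
```

View pics/w7z.png

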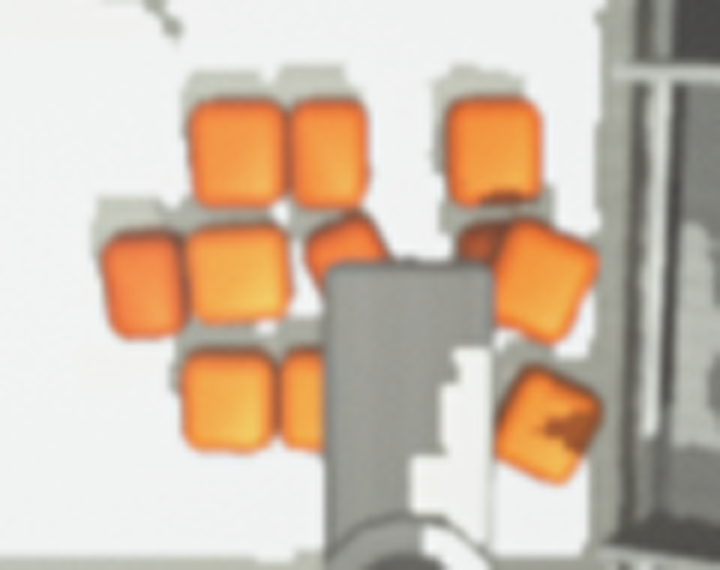

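The close view shows a free gap between the two groups at y = 52 to 69 mm, and a briquette at crop (545,280) resting partly on a darker one at (480,245). I'll lower the rake at y ≈ 60 with the tips 3 mm above the floor.

drive_tool(motion=[[0,3,40,0,0,0],[0,0,40,0,0,0],[0,0,40,0,0,0],[0,0,30,0,0,0],[0,0,20,0,0,0],[0,0,15,0,0,0],[0,0,12,0,0,0],[0,0,10,0,0,0],[0,0,0,0,0,0]])

```text
clock: 39.67
ee_pos: [0.5147, 0.0165, 0.2075]
eef_rot: [-3.142, -0.001, 3.071]
ft_force: [-0.5, 1.0, -1.1]
grip_width: 0.0197
grip_force: 59.3
```

```bash
python3 - <<'E'
from h import *
st()
E
```

```text
t 39.675 ee [0.5147 0.0165 0.2075] f [-0.9 60.5] rpy [-3.142e+00 -1.000e-03  3.071e+00] w 0.0197 F [-0.5  1.  -1.1] g 59.3
```

drive_tool(motion=[[0,-9,0,0,0,0],[0,-9,0,0,0,0],[0,-9,0,0,0,0],[0,-9,0,0,0,0],[0,-9,0,0,0,0],[0,-9,0,0,0,0],[0,-9,0,0,0,0],[0,-8,0,0,0,0],[0,-5,0,0,0,0],[0,0,0,0,0,0]])

```text
clock: 40.92
ee_pos: [0.5096, -0.0597, 0.2079]
eef_rot: [-3.141, 0.0, 3.071]
ft_force: [0.2, 0.8, -1.8]
grip_width: 0.0196
grip_force: 59.3
```

drive_tool(motion=[[0,8,0,0,0,0],[0,10,-25,0,0,0],[0,20,-40,0,0,0],[0,30,-50,0,0,0],[0,30,-50,0,0,0],[0,30,-40,0,0,0],[0,0,0,0,0,0]])

```text
clock: 41.8
ee_pos: [0.5198, 0.0708, 0.4162]
eef_rot: [3.14, 0.006, 3.074]
ft_force: [-0.0, -0.4, -2.4]
grip_width: 0.0196
grip_force: 59.4
```

```bash
python3 - <<'E'
from h import *
st();p=get_image("wrist");im=p["pixels"][:,:,::-1][95:235,200:390];a=cv2.resize(im,None,fx=3,fy=3,interpolation=2)
b=get_image("scene")["pixels"][:,:,::-1][140:240,260:370];b=cv2.resize(b,(230,209),interpolation=2)
c=np.zeros((420,800,3),np.uint8);c[:,:570]=a;c[:209,570:]=b;cv2.imwrite("pics/w8.png",c)
m=cv2.inRange(cv2.cvtColor(p["pixels"],cv2.COLOR_RGB2HSV),(4,120,60),(22,255,255))
for x in range(-80,81,8):
    row=""
    for y in range(-110,116,4):
        u,v=proj(p,[*tow((x/1000,y/1000)),.12]).round().astype(int);row+="#" if m[v,u] else "."
    print("%4d"%x,row)
E
```

```text
t 41.8 ee [0.5198 0.0708 0.4162] f [  0.5 115.1] rpy [3.14  0.006 3.074] w 0.0196 F [-0.  -0.4 -2.4] g 59.4
 -80 .........................................................
 -72 .........................................................
 -64 .........................................................
 -56 .........................................................
 -48 .........................................................
 -40 .............###########.....................######......
 -32 .............###########.....................#####.......
 -24 .............##########......................#####.......
 -16 ...............###...#..........................##.......
  -8 .......################.......................#######....
   0 .......################.......................######.....
   8 .......########....####........................#####.....
  16 ............############.................................
  24 ............############..........................##.....
  32 ............############........................####.....
  40 ................................................####.....
  48 ...................................................#.....
  56 .........................................................
  64 .........................................................
  72 .........................................................
  80 .........................................................
```

View pics/w8.png

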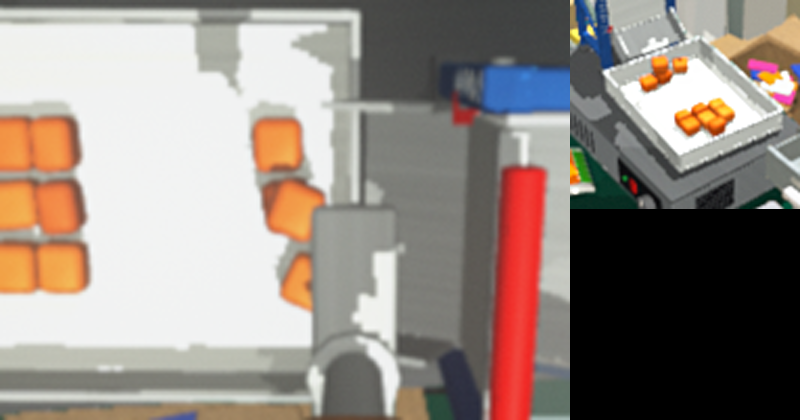

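The pull worked: the front row is at y ≈ −47 and the next at ≈ −27, on both sides. One briquette still sits on another at crop (295,208), so I'll push it off toward −y with the tips just above one-layer height.

drive_tool(motion=[[0,-5,40,0,0,0],[0,0,40,0,0,0],[0,0,40,0,0,0],[0,0,30,0,0,0],[0,0,20,0,0,0],[0,0,10,0,0,0],[0,0,6,0,0,0],[0,0,0,0,0,0]])

```text
clock: 42.9
ee_pos: [0.5182, 0.0632, 0.2268]
eef_rot: [-3.141, -0.0, 3.071]
ft_force: [-0.3, 0.2, -1.6]
grip_width: 0.0197
grip_force: 59.4
```

```bash
python3 - <<'E'
from h import *
st()
E
```

```text
t 42.9 ee [0.5182 0.0632 0.2268] f [ -0.6 107.4] rpy [-3.141 -0.     3.071] w 0.0197 F [-0.3  0.2 -1.6] g 59.4
```

drive_tool(motion=[[0,-2,-3,0,0,0],[0,-5,0,0,0,0],[0,-5,0,0,0,0],[0,-5,0,0,0,0],[0,-6,0,0,0,0],[0,-6,0,0,0,0],[0,-6,0,0,0,0],[0,-6,0,0,0,0],[0,-3,0,0,0,0],[0,0,0,0,0,0]])

```text
clock: 44.15
ee_pos: [0.5152, 0.0193, 0.2299]
eef_rot: [3.142, -0.0, 3.071]
ft_force: [0.3, -0.1, -1.4]
grip_width: 0.0195
grip_force: 59.4
```

drive_tool(motion=[[0,5,-20,0,0,0],[0,0,-50,0,0,0],[0,0,-50,0,0,0],[0,20,-50,0,0,0],[0,30,-20,0,0,0],[30,30,0,0,0,0],[20,0,0,0,0,0],[0,0,0,0,0,0]])

```text
clock: 45.15
ee_pos: [0.4702, 0.1077, 0.4201]
eef_rot: [-3.141, 0.0, 3.073]
ft_force: [0.0, -0.0, -1.7]
grip_width: 0.019
grip_force: 59.6
```

```bash
python3 - <<'E'
from h import *
st();p=get_image("wrist");im=p["pixels"][:,:,::-1][95:235,180:370];a=cv2.resize(im,None,fx=3,fy=3,interpolation=2)
c=np.zeros((420,800,3),np.uint8);c[:,:570]=a
for i,(n,(x,y)) in enumerate((("scene",(260,140)),("side",(290,175)))):
    b=get_image(n)["pixels"][:,:,::-1][y:y+100,x:x+110];c[i*209:i*209+209,570:]=cv2.resize(b,(230,209),interpolation=2)
cv2.imwrite("pics/w9.png",c)
m=cv2.inRange(cv2.cvtColor(p["pixels"],cv2.COLOR_RGB2HSV),(4,120,60),(22,255,255))
for x in range(-56,57,6):
    row=""
    for y in range(-110,116,4):
        u,v=proj(p,[*tow((x/1000,y/1000)),.12]).round().astype(int);row+="#" if 0<=v<400 and m[v,u] else "."
    print("%4d"%x,row)
E
```

```text
t 45.15 ee [0.4702 0.1077 0.4201] f [-51.5 148.5] rpy [-3.141  0.     3.073] w 0.019 F [ 0.  -0.  -1.7] g 59.6
 -56 .........................................................
 -50 .........................................................
 -44 .............###########.....................######......
 -38 .............###########.....................######......
 -32 .............###########.....................######......
 -26 .............###########.............##......#####.......
 -20 ..................................#####..................
 -14 ........###############............#####......#####......
  -8 .......#################...........#####......#####......
  -2 .......#################...........####.......######.....
   4 .......#################......................######.....
  10 .......####.........##...................................
  16 ............############.................................
  22 ............############..........................##.....
  28 ............############.........................######..
  34 ...........#############........................######...
  40 ................................................#####....
  46 ..................................................###....
  52 .........................................................
```

View pics/w9.png

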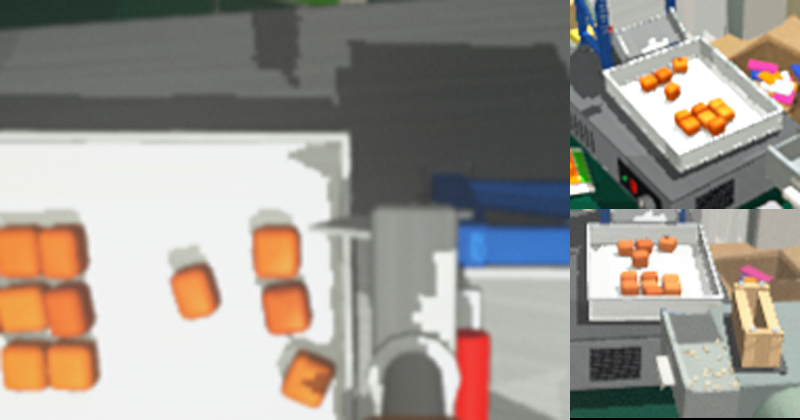

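The view shows the stacked briquette now alone on the floor at crop (195,290). There are 11 briquettes apparently in one layer, and all sixths are occupied. I'll check heights numerically from the two fixed cameras.

```bash
python3 - <<'E'
from h import *
W=get_image("wrist")
M=lambda p:cv2.inRange(cv2.cvtColor(p["pixels"],cv2.COLOR_RGB2HSV),(4,120,60),(22,255,255))
mw=M(W)
# footprint cells from wrist (assume z=.12)
cells=[]
for x in range(-90,91,2):
    for y in range(-110,115,2):
        u,v=proj(W,[*tow((x/1000,y/1000)),.122]).round().astype(int)
        if 0<=u<640 and 0<=v<400 and mw[v,u]: cells.append((x,y))
print(len(cells)*4/(26*24.))
for n in("scene","side"):
    p=get_image(n);m=M(p);pr=np.zeros_like(m)
    for x,y in cells:
        for z in(.105,.11,.115,.121):
            u,v=proj(p,[*tow((x/1000,y/1000)),z]).round().astype(int);pr[v,u]=255
    q=np.argwhere(pr>0);y0,x0=q.min(0)-8;y1,x1=q.max(0)+8
    ex=np.where((m>0)&(cv2.dilate(pr,np.ones((3,3),np.uint8))==0),1,0)
    print(n,"extra px",ex[y0:y1,x0:x1].sum(),"pred",(pr>0).sum(),"seen",(m[y0:y1,x0:x1]>0).sum())
    for r in range(y0,y1):
        print("".join("X" if ex[r,c] else "#" if m[r,c] and pr[r,c] else "o" if m[r,c] else "." if pr[r,c] else " " for c in range(x0,x1)))
E
```

```text
9.5
scene extra px 50 pred 682 seen 556
                                                             
                                                             
                                                             
                                                            X
                                                           XX
                                                        XXXXX
                                                       XXXXXX
                             oo                     XXXXXXXXX
                        .#######                     XXXXXXXX
                       ..#######                       XXXXXX
                       ..#######                        XXXXX
                       ..#######                         XXX 
                   .#oo .#######                          XX 
                 .#####o..######                           XX
               ..########.#####.                            X
              o##########......                              
           .############o                                    
      
[... 3514 characters left out ...]
.####         
         .######## .########...#######        
         ..####### .########..########        
         ..####### .########...#######        
         ..#######..########...#######        
         ..#######...#######...########       
         ..########..########.#########       
         ..########..##################       
         ..########..##################       
          .########..##################       
          ......... ...................       
          .......   ...................       
                    ..........                
                     .........                
                     .........                
                      ... .
```

Both cameras agree with a single layer: nothing stands above the predicted flat footprint, since the extra pixels belong to the cardboard box. I'll return the rake.

drive_tool(motion=[[0,0,0,0,0,10.3],[0,0,0,0,0,10.3],[0,0,0,0,0,10.3],[0,0,0,0,0,10.3],[0,0,0,0,0,10.3],[0,0,0,0,0,10.3],[0,0,0,0,0,10.3],[0,0,0,0,0,10.3],[0,0,0,0,0,10],[0,0,0,0,0,0]])

```text
clock: 46.7
ee_pos: [0.4716, 0.1075, 0.4198]
eef_rot: [-3.141, 0.0, 1.459]
ft_force: [-0.5, 0.1, -1.3]
grip_width: 0.0195
grip_force: 59.5
```

drive_tool(motion=[[-45,18,0,0,0,0],[-45,18,0,0,0,0],[-45,18,0,0,0,0],[-45,18,0,0,0,0],[-45,18,0,0,0,0],[-45,18,0,0,0,0],[-45,18,0,0,0,0],[-45,18,0,0,0,0],[-45,18,0,0,0,0],[-20,5,0,0,0,0]])

```text
clock: 47.95
ee_pos: [0.5899, -0.3359, 0.4188]
eef_rot: [-3.141, -0.0, 1.461]
ft_force: [-0.4, -0.5, -2.4]
grip_width: 0.0194
grip_force: 59.7
```

drive_tool(motion=[[0,0,0,0,0,0],[0,0,0,0,0,0]])

```text
clock: 48.2
ee_pos: [0.5896, -0.3323, 0.42]
eef_rot: [-3.141, -0.001, 1.46]
ft_force: [0.3, 0.4, -1.0]
grip_width: 0.0196
grip_force: 59.7
```

```bash
cat >> h.py <<'E'
def to(T,yaw):
    s=st();e=np.array(s["ee_pos"]);Rt=R.from_euler('xyz',s["eef_rot"]).as_matrix()
    G=R.from_euler('xyz',[np.pi,0,yaw]).as_matrix();print("tool mm",(Rt.T@(np.array(T)-e)*1000).round(1),"turn deg",np.degrees(R.from_matrix(Rt.T@G).as_rotvec()).round(2))
E
python3 -c "
from h import *
to([.5888,-.340,.2862],1.460)"
```

```text
t 48.2 ee [ 0.5896 -0.3323  0.42  ] f [  97.5 -282.3] rpy [-3.141e+00 -1.000e-03  1.460e+00] w 0.0196 F [ 0.3  0.4 -1. ] g 59.7
tool mm [-7.800e+00  1.000e-01  1.337e+02] turn deg [-0.01 -0.04  0.02]
```

drive_tool(motion=[[-8,0,20,0,0,0],[0,0,30,0,0,0],[0,0,20,0,0,0],[0,0,10,0,0,0],[0,0,0,0,0,0]])

```text
clock: 48.82
ee_pos: [0.5884, -0.3408, 0.3391]
eef_rot: [-3.14, -0.001, 1.459]
ft_force: [0.4, -0.4, -1.4]
grip_width: 0.0192
grip_force: 59.7
```

```bash
python3 -c "
from h import *
to([.5888,-.340,.2862],1.460)"
```

```text
t 48.825 ee [ 0.5884 -0.3408  0.3391] f [  96.9 -290.8] rpy [-3.140e+00 -1.000e-03  1.459e+00] w 0.0192 F [ 0.4 -0.4 -1.4] g 59.7
tool mm [ 0.8  0.3 52.9] turn deg [-0.07 -0.03 -0.04]
```

drive_tool(motion=[[1,0,8,0,0,0],[0,0,8,0,0,0],[0,0,8,0,0,0],[0,0,8,0,0,0],[0,0,8,0,0,0],[0,0,6,0,0,0],[0,0,4,0,0,0],[0,0,2,0,0,0],[0,0,0,0,0,0]])

```text
clock: 49.95
ee_pos: [0.5889, -0.3402, 0.288]
eef_rot: [3.142, 0.0, 1.459]
ft_force: [0.1, 0.0, -1.8]
grip_width: 0.0195
grip_force: 59.7
```

drive_tool(motion=[[0,0,1.5,0,0,0],[0,0,0.7,0,0,0],[0,0,0,0,0,0]])

```text
clock: 50.32
ee_pos: [0.589, -0.3402, 0.2862]
eef_rot: [3.141, 0.0, 1.459]
ft_force: [0.5, 1.0, 1.2]
grip_width: 0.0193
grip_force: 60.2
```

drive_tool(motion=[[0,0,0,0,0,0],[0,0,0,0,0,0],[0,0,0,0,0,0],[0,0,0,0,0,0],[0,0,0,0,0,0],[0,0,-20,0,0,0],[0,0,-40,0,0,0],[0,0,-50,0,0,0],[0,0,-50,0,0,0],[0,0,-10,0,0,0]], fingers=66)

```text
clock: 51.58
ee_pos: [0.5897, -0.3407, 0.4619]
eef_rot: [3.134, 0.003, 1.459]
ft_force: [1.5, 0.6, 0.0]
grip_width: 0.0664
grip_force: 0.0
```

drive_tool(motion=[[-30,-30,0,0,0,0],[-40,-30,0,0,0,0],[0,0,0,0,0,0],[0,0,0,0,0,0]])

```text
clock: 52.08
ee_pos: [0.5215, -0.4029, 0.4559]
eef_rot: [3.141, -0.0, 1.458]
ft_force: [0.4, 0.2, -0.8]
grip_width: 0.066
grip_force: 0.0
```

```bash
python3 - <<'E'
from h import *
st();p=get_image("wrist");find(p,"rake_grip");find(p,"rake_stand");a=get_image("scene");find(a,"rake_grip");find(a,"rake_stand")
b=get_image("side")
for q in(a,b):
  print("pred top",proj(q,[.5888,-.340,.346]),"grip",proj(q,[.5888,-.340,.304]))
  for c,n,x in blobs(q,(4,100,50),(20,255,255),(360,150,425,225),20):print(c.round(1),n,x.min(0),x.max(0))
for c,n,x in blobs(b,(0,150,80),(6,255,255),(300,70,350,165)):print("handle px",c,n)
M=cv2.inRange(cv2.cvtColor(p["pixels"],cv2.COLOR_RGB2HSV),(4,120,60),(22,255,255))
for n in("b1","vial_a"):find(b,n)
for c,n,x in blobs(b,box=(290,175,370,225)):print("tray",c.round(),n)
E
```

```text
t 52.075 ee [ 0.5215 -0.4029  0.4559] f [  34.3 -357.4] rpy [ 3.141 -0.     1.458] w 0.066 F [ 0.4  0.2 -0.8] g 0.0
rake_grip [ 0.303 -0.407  0.112] 0.88 [187. 179.] []
rake_grip [ 0.584 -0.339  0.243] 0.84 [366. 117.] []
rake_grip [ 0.386 -0.506  0.046] 0.82 [255. 217.] []
rake_stand [ 0.574 -0.332  0.218] 0.58 [355. 112.] []
rake_grip [ 0.589 -0.344  0.278] 0.69 [405. 185.] []
rake_grip [ 0.376 -0.516  0.042] 0.69 [383. 322.] []
rake_grip [ 0.296 -0.412  0.081] 0.63 [333. 302.] []
rake_stand [ 0.571 -0.359  0.201] 0.76 [401. 212.] []
pred top [406.51481725 163.07223377] grip [404.74965092 176.19189711]
[382.7 187.1] 1270 [360 150] [419 224]
[404.9 172.9] 210 [400 161] [410 185]
pred top [384.724615   174.65763771] grip [382.80844784 191.6090249 ]
[383.2 187.9] 279 [377 173] [389 203]
handle px [325.55844156 133.94805195] 77
b1 [ 0.53  -0.111  0.121] 0.63 [337. 213.] []
b1 [ 0.473 -0.105  0.116] 0.54 [318. 214.] []
b1 [ 0.503 -0.121  0.121] 0.47 [328. 215.] []
vial_a [ 0.448 -0.459  0.039] 0.65 [325. 321.] []
vial_a [ 0.499 -0.467  0.037] 0.48 [348. 323.] []
tray [336. 191.] 42
tray [322. 195.] 129
tray [318. 210.] 78
tray [333. 211.] 155
```

The rake stands where predicted in both views, the gate is shut and the vials have not moved. I'll hand in the job.

```bash
python3 -c "
from h import *
print(job.sign_off())"
```

```text
the job is handed in; nothing more can be done
None
```

I've handed in the job, and my last camera checks showed every end condition met: gate shut, 11 briquettes in one layer with all six sixths occupied, rake upright in its stand, vials unmoved. The sign-off returned no verdict.

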